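Open the grinder's control box and reset its breaker

ROBOT

A 6-joint arm with a two-finger parallel gripper is mounted at the origin on a cart in front of the work surface, level with it; the furniture and walls round the work are solid. World frame = base frame: x ahead of the robot, y to its left, z up, the work surface at z = 0. Lengths are in m, angles in rad, forces in N, time in s.
With the tool pointing down it reaches from about 0.275 to 0.85 m from the base axis. Payload 5.2 kg.
Tool frame: the origin (TCP) lies between the finger pads; the fingertips stand 8 mm ahead of it and the grasp point (between the pads) lies 11 mm behind it (ctrl.nose_length is the distance from the TCP to the fingertips, in m); z points along the fingers, x is the direction in which the jaws open and shut, and the axes are right-handed (so a half turn about z gives the same grasp; the last joint's range is limited). The gripper opens to 85 mm and grips with 20 to 120 N. Pads are 22 mm wide; open, the fingers measure 114 mm over their backs; the gripper's body (76 mm by 85 mm) begins 54 mm behind the grasp point. The pads swing forward as they close: fully open they stand 13 mm farther back than shut.
Start: joints at [1.113, 0.259, 1.535, -0, 1.348, -0.203], TCP at [0.139, 0.532, 0.203] pointing down, gripper open.
Joint ranges: [-3.14, 3.14], [-0.91, 2.08], [0.19, 2.58], [-1.22, 4.36], [0.22, 2.71], [-3.12, 3.12]. Speed limits (rad/s): [2.57, 2.57, 3.14, 3.14, 3.14, 3.14].

INTERFACE

Orientations are given as a rotation vector (axis times angle).
In Python, from rig import ctrl, read_camera, ticket gives the robot as it stands.
- The arm moves only by the shell command python3 -m jog 'ROWS' [FORCE]. ROWS is JSON, a list of rows, each a list of 7 numbers: the turn, a rotation vector about the tool's x, y, z in degrees, then the shift along the tool's x, y, z in cm, then the finger opening in cm, from 0 to 8.54. In form: [[wx, wy, wz, tx, ty, tz, grip], ...]. A call has 1 to 12 rows; each row is the pose to reach, as a shift and turn from the pose commanded when the call began, along the tool's axes at that moment; what a row does not reach only later rows make up. A row lasts 1/12 s, in which the tool goes at most 41.7 mm and 7.16 degrees, less where a joint would pass 70% of its speed; a pose out of reach is approached as far as the arm can. A call with a gripper value outside its range is refused whole. The fingers move at their own pace and stop on an object; FORCE is the grip in N (left out, the last holds). Time passes only in rows, so rows that repeat a pose let the fingers close. It gives the time, the measured TCP pose, the force and the opening at its end, in the units of the state.
- ctrl.get_state(): the state, without advancing time (a new reading comes with each control period).
- read_camera(name): name is "side" or "top" or "wrist"; returns a dict with "color" (384x512x3 uint8, red, green, blue), "depth" (384x512 float32, m along the optical axis (not along the pixel's ray), 0 where there is no reading), "vertical_fov" (degrees; the focal length in pixels is half the picture's height over the tangent of half this angle, whatever the lens; pixels are square), "cx", "cy" (the principal point, pixels), "dist" ([k1, k2, p1, p2, k3] as OpenCV has them; the pictures are not rectified), "position" and "rotation" of the camera in the world; the wrist camera has in their place "mount" (4x4, takes a point from camera to tool coordinates, whose origin is the TCP and whose axes are the tool frame's). Camera axes: x right, y up, looking along -z (the intrinsics and any distortion apply to the point x, -y, -z); pixel columns grow to the right and rows downward; lengths in m; the calibration is good to about 2 mm. A picture is of the moment at which its call begins: read the wrist's pose just before it.
- ticket.finish_job(): hands the job in, once; it reports no verdict.
The state is a dict: "time_s": time; "q": joint angles; "qd": joint speeds; "tau": joint torques, N m; "eef_pos": TCP position; "tool_rot": TCP orientation; "force": force on the tool from outside, world axes, zero at the start; "torque": the same for the moment, N m; "gripper_width": finger opening in m.
Only numpy, scipy, OpenCV 4.12 (cv2) and the standard library are available. Lean on these libraries where they do the work, as an engineer would, in place of code of your own. Each camera call takes 0.05 s, during which the arm holds its last target. There are 200 camera calls.

TASK

The breaker in the belt grinder's control box has tripped: pry the snap-in cover out of the top of the box by levering with the flat pry tool in the notch, feeling your way in so that the brittle cover is not jammed hard, lay the tool down, then lift the loosened cover off with the fingers, lay it flat on the bench without dropping it, and push the red reset button under it fully in. Leave the other things on the bench where they are.

Things in the scene. Friction and masses are not known exactly. Their poses are not given: they have to be found in the camera images.
- control_box: belt grinder's control box, grey metal, fixed, 170 (x) x 116 (y) x 100 mm. Origin: middle of its underside; front with the pry notch faces its own -x, z up. Its rim, flat, is 100 mm up; the rear 60 mm of the top carry a black console with a dial and two push heads, up to 24 mm higher. Beside the cover the rim is 27 mm wide and clear. The bench is free to the right of the box's front (x 0.42 to 0.53, y 0.02 to 0.12).
- opening (a point): middle of the opening in the box's top, at rim height, 31 mm in front of the box's origin; axes as the box's. 92 (x) x 62 (y) mm, filled flush by the black cover, so fingers find no hold on it until it is pried up. Below: the reset button 15 mm behind this point; a spring catch 18 mm before it, 9 mm below the rim; small noses 6 mm out of both side walls; fuses at both ends, 32 mm down.
- front_edge (a point): middle of the box's front at the height of the pry notch's floor, 88 mm up, 54 mm before the opening's middle; axes as the box's. The notch (16 mm wide, cut down from the rim, 8 mm deep along x, over a yellow arrow) is in a front plate that sits up to 6 mm off the middle, left or right: unmeasured, find it by eye or feel. Inside, 5 mm are free between its floor and the cover's underside.
- cover_front (a point): middle of the cover's front edge, half-way up the 7 mm plate, 8.8 mm in from the box's front. A blade pushed level along +x through the notch under it meets a rib under the cover 24 mm in from the front, then levers on the notch's outer edge. Levered up 8 to 9 mm (about 15 N, then sudden slack) the catch snaps free and holds this edge about 15 mm up; let go earlier, it drops back.
- cover_centre (a point): centre of the black snap-in cover, brittle plastic (cracks if the tool jams it with over 40 N), plate 90 (x) x 60 (y) x 7 mm, 70 g, half-way up the plate; axes as the box's; a hook and two legs reach 13 mm below it. Once snapped up it slopes from the raised front down to its rear edge, held there by a few newtons: grip its long sides (60 mm apart) near the front and lift.
- tool_grip (a point): flat pry tool: point in its orange handle, which is 26 mm tall, 22 mm wide (y) and 80 mm long, from 50 mm behind (-x) to 30 mm ahead of this point; 13 mm above its support when lying (at first on the steel cabinet right of the table, 3 mm below bench height; a steel sheet stands 97 mm high between the two, at y = -0.02), near the balance point; grip across the 22 mm. Its own x points along the tool to the tip. 140 g.
- tool_tip (a point): tip of the pry tool's flat steel blade, 100 mm ahead of the handle point on the same axis, 13 mm up when lying. The blade lies flat: 12 mm wide (y), 4.6 mm thick, tapering over the last 34 mm to 2 mm at the tip. In the notch it has to be tilted 22 to 32 degrees, handle down, to free the cover; a hand that grips it leaning forward over the blade is then about upright.
- reset_button (a joint): travel of the red reset button (m): 0 popped out (tripped), 0.005 fully in; it moves straight down at about 4 N and stays where it is pushed
- button_top (a point): middle of the top of the red reset button, 16 mm diameter; popped out it is 84 mm above the bench, 16 mm below the rim; in a steel collar 27 mm across, top 77 mm above the bench
- pry_tool: the same pry tool; origin on its underside, 30 mm ahead of the handle point, x to the tip
- cover: the same cover; origin at the middle of the plate's underside, z up out of the box
- edge_gauge: bystander: slotted steel gauge block, 28 x 45 x 24 mm; origin at the middle of its underside
- red_marker: bystander: red marker pen lying, 143 x 18 x 20 mm; origin at the middle of its underside
There are look-alikes about, which are no part of the job. What is shaped like the cover but blue or yellow is not meant.

How it is judged:
By the outcome, as a careful person would: the job done as asked, in the order asked, and still so for the second after the job is handed in, with the robot touching nothing.
It also fails if it takes over 72 s, if anything falls off the work surface, if the arm or the gripper's body presses on something with over 40 N, if the wrist force passes 120 N, or if a joint passes its speed limit or range.

## Working session

There is one attempt and no reset: what is moved stays moved. The work goes in short steps, Python scripts to look and compute and a shell command to move; the robot and the scene stay as the last step left them, time stands still between calls to the robot, and variables do not carry over. Pictures are saved under pics/ and viewed, about 8 in all and at most 12, crops included, and the job is handed in when it is done.

```bash
ls; mkdir -p pics; cat > h.py <<'E'
import numpy as np, cv2, json
from scipy.spatial.transform import Rotation as R
from rig import ctrl, read_camera, ticket
def cam(name):
    s=ctrl.get_state(); c=read_camera(name)
    h=c["color"].shape[0]; f=h/2/np.tan(np.radians(c["vertical_fov"])/2)
    c["K"]=np.array([[f,0,c["cx"]],[0,f,c["cy"]],[0,0,1]]); c["D"]=np.array(c["dist"],float)
    if "mount" in c:
        M=np.array(c["mount"]); Rt=R.from_rotvec(s["tool_rot"]).as_matrix()
        c["P"]=Rt@M[:3,3]+np.array(s["eef_pos"]); c["R"]=Rt@M[:3,:3]
    else:
        c["P"]=np.array(c["position"]); r=np.array(c["rotation"]); c["R"]=r if r.shape==(3,3) else R.from_rotvec(r).as_matrix()
    return c
def rays(c,px):
    u=cv2.undistortPoints(np.array(px,float).reshape(-1,1,2),c["K"],c["D"]).reshape(-1,2)
    return np.c_[u[:,0],-u[:,1],-np.ones(len(u))]@c["R"].T
def plane(c,px,z):
    d=rays(c,px); return c["P"]+d*((z-c["P"][2])/d[:,2])[:,None]
def dep(c,px):
    d=rays(c,px); return np.array([c["P"]+r*c["depth"][int(p[1]),int(p[0])] for r,p in zip(d,px)])
def save(c,n,crop=None,k=1):
    im=c["color"][...,::-1]
    if crop: x0,y0,x1,y1=crop; im=im[y0:y1,x0:x1]
    cv2.imwrite("pics/"+n+".png",cv2.resize(im,None,fx=k,fy=k,interpolation=cv2.INTER_CUBIC))
E
python3 - <<'E'
from h import *
a=cam("top");b=cam("side")
print(a["P"],a["R"],a["dist"],b["P"],b["dist"],b["R"])
cv2.imwrite("pics/a.png",a["color"][...,::-1]);cv2.imwrite("pics/b.png",b["color"][...,::-1])
import pickle;pickle.dump((a,b),open("ab.pkl","wb"))
print(ctrl.get_state(), ctrl.nose_length)
E
```

```text
pics
[0.38469118 0.19493852 1.74580961] [[-1.66428972e-03  9.97664907e-01 -6.82785689e-02]
 [-9.99998589e-01 -1.67594925e-03 -1.13481787e-04]
 [-2.27648212e-04  6.82782837e-02  9.97666289e-01]] [-0.08701072  0.          0.          0.          0.        ] [ 0.03388008 -0.78874918  1.04580255] [0.01086023 0.         0.         0.         0.        ] [[ 9.01523216e-01  2.85115225e-01 -3.25522964e-01]
 [-4.32730633e-01  5.94513939e-01 -6.77714819e-01]
 [ 3.01126439e-04  7.51839401e-01  6.59346210e-01]]
{'time_s': 0.1, 'q': array([ 1.11323121e+00,  2.59252922e-01,  1.53600435e+00, -3.37417115e-06,
        1.34801323e+00, -2.02813970e-01]), 'qd': array([ 0.00098528, -0.00183632, -0.0034835 , -0.00103072,  0.00073248,
       -0.00040316]), 'tau': array([ 1.57832776e-03, -4.46963739e+01, -2.91248435e+01, -4.44946727e-04,
        6.19167913e-03,  4.40783495e-06]), 'eef_pos': array([0.13834488, 0.53175827, 0.20215481]), 'tool_rot': array([ 2.48505035e+00,  1.92079948e+00, -2.36434831e-03]), 'force': array([ 0.27684461,  0.49196122, -1.00243552]), 'torque': array([-0.02519562,  0.01061317, -0.00308323]), 'gripper_width': 0.08527231111589664} 0.008
```

View pics/a.png

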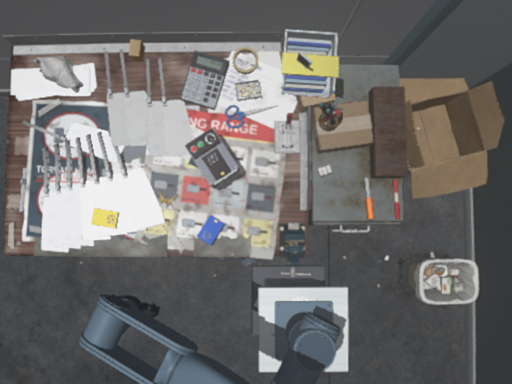

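View pics/b.png

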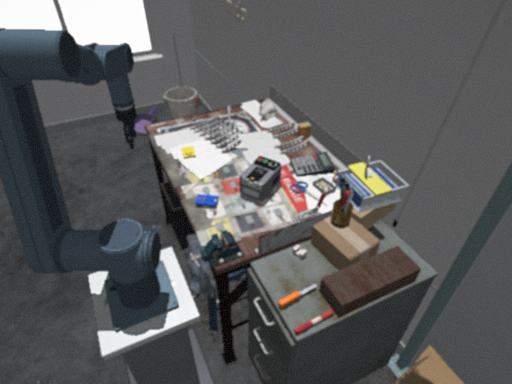

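The top view shows the box at about (213,158), rotated. The pry tool is at (369,200) with its tip pointing up (+x), the gauge at (325,170) and the marker at (397,198). I'll zoom in on box and tool.

```bash
python3 - <<'E'
from h import *
import pickle
a,b=pickle.load(open("ab.pkl","rb"))
print(a["K"])
def crop(c,x0,y0,x1,y1,k): return cv2.resize(c["color"][y0:y1,x0:x1,::-1],None,fx=k,fy=k,interpolation=cv2.INTER_CUBIC)
im=np.hstack([crop(a,178,118,258,198,5),crop(a,330,140,410,220,5)])
cv2.imwrite("pics/c.png",im)
hsv=cv2.cvtColor(a["color"],cv2.COLOR_RGB2HSV)
m=(hsv[...,0]<20)&(hsv[...,0]>5)&(hsv[...,1]>180)&(hsv[...,2]>150); m[:,:340]=0;m[:,390:]=0;m[:170]=0;m[230:]=0
ys,xs=np.nonzero(m);print(len(xs),xs.min(),xs.max(),ys.min(),ys.max())
r=cv2.minAreaRect(np.c_[xs,ys].astype(np.float32));print(r);print(plane(a,cv2.boxPoints(r),0.02))
print(plane(a,[(369,181),(367,178),(325,170),(397,198)],0.01))
d=dep(a,[(x,y) for y in range(125,195,6) for x in range(186,246,6)])[:,2].reshape(12,10); print(np.round(d*1000).astype(int))
E
```

```text
[[487.7900505    0.         247.95930987]
 [  0.         487.7900505  187.95090364]
 [  0.           0.           1.        ]]Traceback (most recent call last):
  File "<stdin>", line 10, in <module>
    return umr_minimum(a, axis, None, out, keepdims, initial, where)
ValueError: zero-size array to reduction operation minimum which has no identity
```

View pics/c.png

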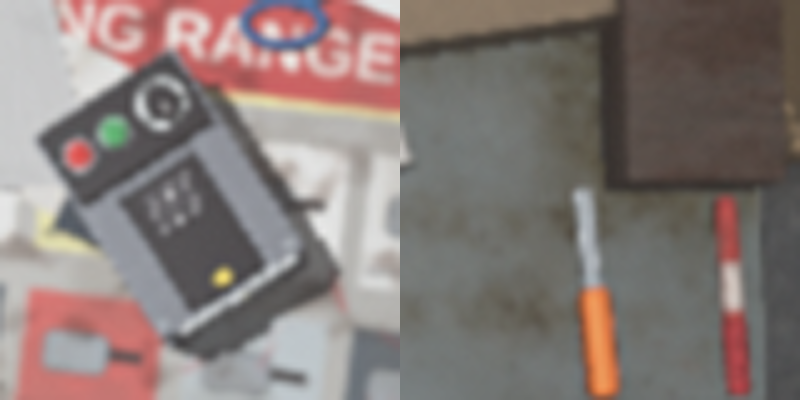

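```bash
python3 - <<'E'
from h import *
import pickle
a,b=pickle.load(open("ab.pkl","rb"))
P=lambda pts,z,ox,oy: plane(a,[(ox+x/5-.4,oy+y/5-.4) for x,y in pts],z)
F=P([(170,338),(302,245)],.1,178,118);print("front",F)
Bk=P([(40,140),(170,52)],.124,178,118);print("rear",Bk)
C=P([(120,200),(192,153),(258,262),(188,312)],.1,178,118);print("cover",C,C.mean(0))
d=F[1]-F[0];print(np.linalg.norm(d),np.degrees(np.arctan2(d[0],-d[1])),np.linalg.norm(F.mean(0)-Bk.mean(0)))
d=C[:2].mean(0)-C[2:].mean(0);print(np.degrees(np.arctan2(d[1],d[0])),np.linalg.norm(d))
d=Bk.mean(0)-F.mean(0);print(np.degrees(np.arctan2(d[1],d[0])))
print("tool tip,handle front,rear",P([(582,187),(597,290),(603,396)],.01,250,140))
m=a["color"].astype(int);m=(m[...,0]>170)&(m[...,2]<120)&(m[...,0]-m[...,1]>50); m[:,:355]=0;m[:,385:]=0
ys,xs=np.nonzero(m);print(len(xs));r=cv2.minAreaRect(np.c_[xs,ys].astype(np.float32));print(r,plane(a,[r[0]],.02))
q=b["color"][200:345,230:430,::-1];cv2.imwrite("pics/d.png",cv2.resize(q,None,fx=4,fy=4,interpolation=cv2.INTER_CUBIC))
print(dep(a,[(x,y) for x,y in [(325,170),(315,215),(368,210),(369,190),(385,150),(345,120),(303,160),(303,200),(390,200)]]))
E
```

```text
front [[0.50686766 0.31818323 0.1       ]
 [0.56999244 0.22879451 0.1       ]]
rear [[0.63865422 0.40439138 0.124     ]
 [0.69821977 0.31720939 0.124     ]]
cover [[0.60103533 0.35258818 0.1       ]
 [0.63314614 0.30369527 0.1       ]
 [0.55845387 0.25864276 0.1       ]
 [0.52450778 0.30604114 0.1       ]] [0.57928578 0.30524184 0.1       ]
0.10943071133900073 35.2290807964566 0.15843328691253553
31.204870748747844 0.08839953661851273
33.884959551620085
tool tip,handle front,rear [[ 0.54218949 -0.22879044  0.01      ]
 [ 0.46812161 -0.23829028  0.01      ]
 [ 0.39229715 -0.24134604  0.01      ]]
114
((369.5989990234375, 207.99009704589844), (20.39826202392578, 5.572208404541016), 84.2894058227539) [[ 0.43064842 -0.23730618  0.02      ]]
[[ 0.56816049 -0.0820664   0.00381646]
 [ 0.4067154  -0.04501147 -0.00194722]
 [ 0.42355224 -0.2317362   0.01879912]
 [ 0.49511307 -0.23768193  0.01441769]
 [ 0.63130115 -0.28317411  0.06974131]
 [ 0.7306823  -0.13847068  0.09931863]
 [ 0.60442311 -0.00312395  0.00360652]
 [ 0.46041741 -0.00182073  0.00277467]
 [ 0.45982324 -0.31793164 -0.00211434]]
```

```bash
cat >> h.py <<'E'
def pose(yaw,lean=0,flip=-1):
    """hand for a pry tool/box of given yaw (deg); lean: hand top leans toward +x of it. flip -1: tool x = -y_obj"""
    z=np.array([-np.sin(np.radians(lean)),0,-np.cos(np.radians(lean))]); x=np.array([0,float(flip),0]); y=np.cross(z,x)
    return R.from_euler("z",yaw,degrees=True).as_matrix()@np.c_[x,y,z]
def st():
    s=ctrl.get_state(); return s,np.array(s["eef_pos"]),R.from_rotvec(s["tool_rot"]).as_matrix()
def row(Pt,Rt,P0=None,R0=None):
    if P0 is None: s,P0,R0=st()
    w=np.degrees(R.from_matrix(R0.T@Rt).as_rotvec()); t=R0.T@(np.array(Pt)-P0)*100
    print(np.round(w,2).tolist(),np.round(t,2).tolist(),"steps>=",round(max(np.linalg.norm(w)/7.16,np.linalg.norm(t)/4.17),1))
E
python3 - <<'E'
from h import *
w=cam("wrist");M=np.array(w["mount"]);print(np.round(M,3),w["dist"],w["K"][0,0])
B=R.from_euler("z",33,degrees=True).as_matrix()
front=np.array([.5395,.2735,.09])
Rt=pose(33)
# camera 0.22 above front edge, shifted
Rc=Rt@M[:3,:3]; look=-Rc[:,2]; print("look",look)
Pc=front-look*0.24
Pt=Pc-Rt@M[:3,3]; print(Pt); row(Pt,Rt)
E
```

```text
[[ 1.     0.001 -0.    -0.   ]
 [ 0.001 -0.958 -0.285 -0.072]
 [-0.     0.285 -0.958 -0.17 ]
 [ 0.     0.     0.     1.   ]] [-0.04591565  0.          0.          0.          0.        ] 301.9761335277257
look [-0.23934814 -0.155522   -0.95839729]
[0.53695526 0.27174403 0.14991578]
[0.08, 0.06, 132.4] [-15.12, 45.13, 5.24] steps>= 18.5
```

```bash
python3 - <<'E'
from h import *
row([.503,.250,.19],pose(33))
E
```

```text
[0.08, 0.06, 132.4] [-18.08, 42.39, 1.24] steps>= 18.5
```

```bash
python3 -m jog '[[0.1,0,132.4,-18.1,42.4,1.2,8.5],[0.1,0,132.4,-18.1,42.4,1.2,8.5],[0.1,0,132.4,-18.1,42.4,1.2,8.5],[0.1,0,132.4,-18.1,42.4,1.2,8.5],[0.1,0,132.4,-18.1,42.4,1.2,8.5],[0.1,0,132.4,-18.1,42.4,1.2,8.5],[0.1,0,132.4,-18.1,42.4,1.2,8.5],[0.1,0,132.4,-18.1,42.4,1.2,8.5],[0.1,0,132.4,-18.1,42.4,1.2,8.5],[0.1,0,132.4,-18.1,42.4,1.2,8.5],[0.1,0,132.4,-18.1,42.4,1.2,8.5],[0.1,0,132.4,-18.1,42.4,1.2,8.5]]'; python3 - <<'E'
from h import *
row([.503,.250,.19],pose(33))
E
```

```text
time_s: 1.15
eef_pos: [0.5087, 0.2452, 0.1901]
tool_rot: [3.125, -0.306, 0.003]
force: [0.2, 0.2, -0.0]
gripper_width: 0.0851
[0.02, -0.13, 45.8] [-0.66, -0.36, 0.01] steps>= 6.4
```

```bash
python3 -m jog '[[0,0,45.8,-0.7,-0.4,0,8.5],[0,0,45.8,-0.7,-0.4,0,8.5],[0,0,45.8,-0.7,-0.4,0,8.5],[0,0,45.8,-0.7,-0.4,0,8.5],[0,0,45.8,-0.7,-0.4,0,8.5],[0,0,45.8,-0.7,-0.4,0,8.5],[0,0,45.8,-0.7,-0.4,0,8.5],[0,0,45.8,-0.7,-0.4,0,8.5],[0,0,45.8,-0.7,-0.4,0,8.5]]'; python3 - <<'E'
from h import *
import pickle
w=cam("wrist");pickle.dump(w,open("w1.pkl","wb"));save(w,"e",None,1.5);print(ctrl.get_state()["q"])
E
```

```text
time_s: 1.9
eef_pos: [0.4969, 0.2554, 0.1906]
tool_rot: [-2.771, 1.481, 0.002]
force: [-0.7, -0.7, 0.0]
gripper_width: 0.0852
[2.74402415e-01 2.83062049e-01 1.53232033e+00 1.00636620e-03
 1.32701263e+00 1.25552609e+00]
```

View pics/e.png

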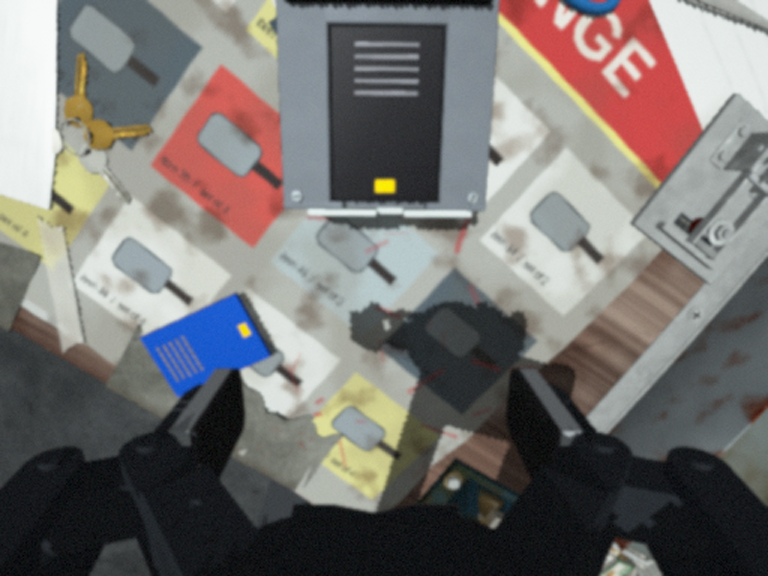

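Box front at image bottom edge, rim corners (283,208)–(487,215) in the 1.5× image; cover at (385,112), a gap in the light strip near (388,212) seems to be the notch; blue look-alike at (210,345). Zooming.

```bash
python3 - <<'E'
from h import *
import pickle
w=pickle.load(open("w1.pkl","rb"));save(w,"f",(185,5,335,155),5)
E
```

```text
(no output)
```

View pics/f.png

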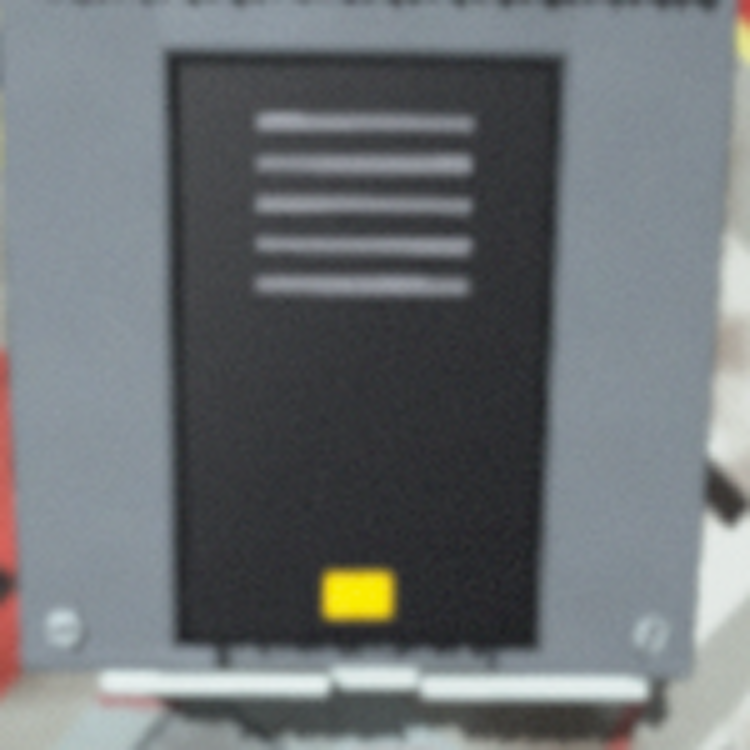

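```bash
python3 - <<'E'
from h import *
import pickle
w=pickle.load(open("w1.pkl","rb"))
P=lambda pts,z: plane(w,[(185+(x+.5)/5-.5,5+(y+.5)/5-.5) for x,y in pts],z)
C=P([(170,52),(562,56),(538,645),(178,645)],.1)
ax=C[:2].mean(0)-C[2:].mean(0);yaw=np.degrees(np.arctan2(ax[1],ax[0]));print("cover",C.mean(0),yaw,np.linalg.norm(ax),np.linalg.norm(C[0]-C[1]),np.linalg.norm(C[2]-C[3]))
for p,q in((0,3),(1,2)): d=C[p]-C[q];print(np.degrees(np.arctan2(d[1],d[0])))
F=P([(18,668),(692,672)],.1);d=F[0]-F[1];print("front corners",F,np.linalg.norm(d),np.degrees(np.arctan2(-d[0],d[1])))
N=P([(332,692),(419,690)],.1);NF=P([(335,680),(417,680)],.088);print("notch",N,NF)
Bz=R.from_euler("z",yaw,degrees=True).as_matrix();o=C.mean(0)
print("local: front",(F-o)@Bz,"notch",(N-o)@Bz,(NF-o)@Bz)
p=P([(100,690),(648,690)],.1);print((p-o)@Bz)
E
```

```text
cover [0.57999406 0.30312807 0.1       ] 33.23597066258199 0.09104884612534822 0.060916566611721394 0.06129967739750232
33.11657548360203
33.3560693799964
front corners [[0.50642437 0.32444055 0.1       ]
 [0.57001076 0.22807122 0.1       ]] 0.11545682269351223 33.417616840186675
notch [[0.53280992 0.27741443 0.1       ]
 [0.54138855 0.26519784 0.1       ]] [[0.53371235 0.27733681 0.088     ]
 [0.54187614 0.26512689 0.088     ]]
local: front [[-0.04985406  0.05814889  0.        ]
 [-0.04948803 -0.05730735  0.        ]] notch [[-0.05355912  0.00435368  0.        ]
 [-0.05307956 -0.01056638  0.        ]] [[-0.05284686  0.00379413 -0.012     ]
 [-0.05271061 -0.01089296 -0.012     ]]
[[-0.05351961  0.04419367  0.        ]
 [-0.05264918 -0.04993899  0.        ]]
```

```bash
python3 - <<'E'
from h import *
Rt=pose(4.8,25); h=np.array([.442,-.237,.010]); T=h-.001*Rt[:,2]
print(T); row(T+[0,0,.17],Rt)
print(Rt.T@np.array([0,0,-.17])*100)
E
```

```text
[ 0.44242114 -0.23696464  0.01090631]
[-24.42, -6.26, 28.52] [37.9, 31.9, 0.95] steps>= 11.9
[ 0.         -7.18451045 15.40723238]
```

```bash
python3 -m jog '[[-24.4,-6.3,28.5,37.9,31.9,0.95,6],[-24.4,-6.3,28.5,37.9,31.9,0.95,6],[-24.4,-6.3,28.5,37.9,31.9,0.95,6],[-24.4,-6.3,28.5,37.9,31.9,0.95,6],[-24.4,-6.3,28.5,37.9,31.9,0.95,6],[-24.4,-6.3,28.5,37.9,31.9,0.95,6],[-24.4,-6.3,28.5,37.9,31.9,0.95,6],[-24.4,-6.3,28.5,37.9,31.9,0.95,6],[-24.4,-6.3,28.5,37.9,31.9,0.95,6],[-24.4,-6.3,28.5,37.9,31.9,0.95,6],[-24.4,-6.3,28.5,37.9,31.9,0.95,6],[-24.4,-6.3,28.5,37.9,31.9,0.95,6]]'; python3 -m jog '[[0,0,0,0,0,0,6],[0,0,0,0,0,0,6],[0,0,0,0,0,0,6]]'; python3 - <<'E'
from h import *
import pickle
w=cam("wrist");pickle.dump(w,open("w2.pkl","wb"));save(w,"g",None,1.5)
Rt=pose(4.8,25); h=np.array([.442,-.237,.010]); T=h-.001*Rt[:,2]
row(T,Rt);print(ctrl.get_state()["q"])
E
```

```text
time_s: 2.95
eef_pos: [0.441, -0.2394, 0.1809]
tool_rot: [2.054, -1.89, -0.42]
force: [1.0, 0.2, -0.6]
gripper_width: 0.0597
time_s: 3.2
eef_pos: [0.4415, -0.2363, 0.1808]
tool_rot: [2.054, -1.891, -0.421]
force: [0.8, 0.4, 0.9]
gripper_width: 0.0598
[-0.03, 0.13, 0.01] [0.16, -7.23, 15.39] steps>= 4.1
[-0.527742    0.46335153  1.37840423 -0.2439812   1.66252346  0.98185996]
```

View pics/g.png

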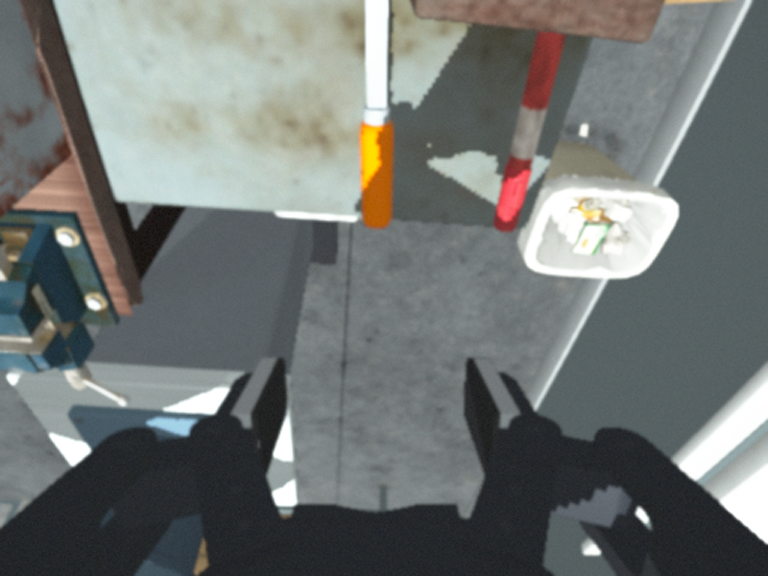

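Tool handle spans (377,123)–(377,226) in the 1.5× view, blade going straight up; marker well to the right. Checking against my estimate.

```bash
python3 - <<'E'
from h import *
import pickle
w=pickle.load(open("w2.pkl","rb"))
q=plane(w,[(377/1.5,123/1.5),(377/1.5,222/1.5)],.022);print(q)
print(plane(w,[(376/1.5,10/1.5),(376/1.5,105/1.5)],.012))
E
```

```text
[[ 0.47262638 -0.23507005  0.022     ]
 [ 0.39959475 -0.24123274  0.022     ]]
[[ 0.53331468 -0.22940388  0.012     ]
 [ 0.48033119 -0.23379573  0.012     ]]
```

```bash
python3 -m jog '[[0,0,0,0.2,-3.6,7.7,6],[0,0,0,0.2,-3.6,7.7,6],[0,0,0,0.2,-6.3,13.5,6],[0,0,0,0.2,-6.3,13.5,6],[0,0,0,0.2,-6.8,14.5,6],[0,0,0,0.2,-7.2,15.4,6],[0,0,0,0.2,-7.2,15.4,6],[0,0,0,0.2,-7.2,15.4,6]]'; python3 -m jog '[[0,0,0,0,0,0,1.5],[0,0,0,0,0,0,1.5],[0,0,0,0,0,0,1.5],[0,0,0,0,0,0,1.5],[0,0,0,0,0,0,1.5],[0,0,0,0,0,0,1.5],[0,0,0,0,0,0,1.5],[0,0,0,0,0,0,1.5]]' 100
```

```text
time_s: 3.92
eef_pos: [0.443, -0.2386, 0.0121]
tool_rot: [2.054, -1.891, -0.417]
force: [0.1, -0.2, -0.2]
gripper_width: 0.0603
time_s: 4.58
eef_pos: [0.4421, -0.2386, 0.011]
tool_rot: [2.053, -1.891, -0.42]
force: [-1.3, -0.0, -0.5]
gripper_width: 0.015
```

```bash
python3 - <<'E'
from h import *
w=cam("wrist");save(w,"i",None,1.5)
E
```

```text
(no output)
```

View pics/i.png

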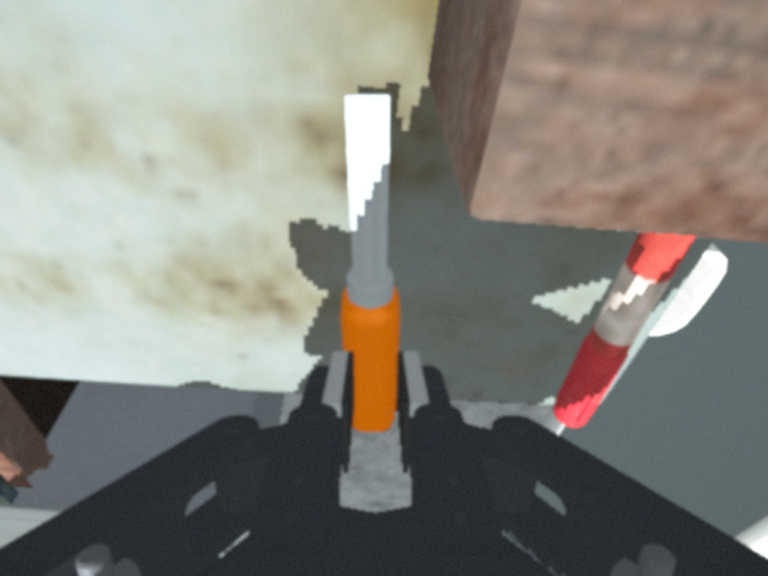

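The fingers straddle the handle, contacting at about (350,380) and (400,380) of the 1.5× view; blade tip at (367,95). The opening equals the command, so I'll squeeze further to see whether it truly holds.

```bash
python3 -m jog '[[0,0,0,0,0,0,0],[0,0,0,0,0,0,0],[0,0,0,0,0,0,0],[0,0,0,0,0,0,0],[0,0,0,0,0,0,0]]' 100;  python3 -m jog '[[0,0,0,0,-1.3,-2.7,0],[0,0,0,0,-1.3,-2.7,0],[0,0,0,0,-1.3,-2.7,0]]'
```

```text
time_s: 5.05
eef_pos: [0.4421, -0.2386, 0.011]
tool_rot: [2.053, -1.891, -0.42]
force: [0.4, 0.8, 0.5]
gripper_width: -0.0003
time_s: 5.3
eef_pos: [0.4666, -0.2372, 0.0306]
tool_rot: [2.055, -1.892, -0.415]
force: [0.5, 0.5, -0.2]
gripper_width: 0.0004
```

```bash
python3 - <<'E'
from h import *
w=cam("wrist");c=w["color"].astype(int)
m=(c[...,0]>150)&(c[...,2]<100)&(c[...,0]-c[...,1]>70)&(w["depth"]>0)
s,P0,R0=st()
ys,xs=np.nonzero(m);p=dep(w,np.c_[xs,ys]);k=(abs(p[:,1]+.237)<.03);p=p[k];print(len(p),np.percentile(p,[1,10,50,90,99],axis=0).round(4))
for x0 in np.arange(.38,.48,.01):
    q=p[(p[:,0]>=x0)&(p[:,0]<x0+.01)]
    if len(q): print(round(x0,2),q[:,1].min().round(4),q[:,1].max().round(4),np.median(q[:,2]).round(4))
# fingers: dark pixels close in depth, in tool frame
ys,xs=np.mgrid[180:384:8,180:330:6];xs=xs.ravel();ys=ys.ravel();p=(dep(w,np.c_[xs,ys])-P0)@R0
k=(w["depth"][ys,xs]>0)&(abs(p[:,0])<.03)&(p[:,2]<.012)&(p[:,1]>-.03)
o=np.argsort(-p[k][:,2])[:14];print(np.c_[xs[k][o],ys[k][o],(p[k][o]*1000).round()])
E
```

```text
763 [[ 0.4442 -0.2456  0.0088]
 [ 0.4551 -0.2436  0.0167]
 [ 0.4645 -0.2349  0.0205]
 [ 0.4692 -0.227   0.0224]
 [ 0.4703 -0.2253  0.0229]]
0.44 -0.2292 -0.2268 0.0201
0.45 -0.2464 -0.2257 0.0214
0.46 -0.2456 -0.225 0.0203
0.47 -0.2431 -0.2323 0.0173
[[258. 196.   6. -20.  11.]
 [258. 212.   6.  -9.  11.]
 [234. 212.  -9.  -9.  10.]
 [234. 228. -10.   2.  10.]
 [246. 196.  -2. -20.  10.]
 [234. 196.  -9. -20.  10.]
 [246. 188.  -2. -25.  10.]
 [258. 220.   6.  -4.  10.]
 [252. 196.   2. -20.  10.]
 [252. 212.   2.  -9.   9.]
 [240. 212.  -5.  -9.   9.]
 [246. 228.  -2.   1.   9.]
 [252. 228.   2.   1.   9.]
 [240. 228.  -6.   1.   9.]]
```

```bash
python3 - <<'E'
from h import *
import pickle
w=pickle.load(open("w2.pkl","rb"))
Rc=w["R"];M=np.array(w["mount"]);Rt=Rc@M[:3,:3].T;P0=w["P"]-Rt@M[:3,3]
for px in [(175,250),(180,250),(185,245),(170,265),(160,275),(165,255),(180,265),(185,280),(320,250),(330,260)]:
    print(px,((dep(w,[px])-P0)@Rt*1000).round(1))
w=cam("wrist");s,P0,Rt=st()
g=[(x,y) for y in range(200,340,10) for x in (226,234,240,246,252,258,266)]
p=(dep(w,g)-P0)@Rt*1000
for i,(a,b) in enumerate(zip(g,p)):print(a,b.round().astype(int).tolist(),w["color"][a[1],a[0]].tolist(),end="\n" if i%7==6 else " ")
E
```

```text
(175, 250) [[-33.  -12.1 -49.2]]
(180, 250) [[-30.8 -12.1 -49.2]]
(185, 245) [[-29.6 -12.1 -44.2]]
(170, 265) [[-32.1 -11.8 -61.9]]
(160, 275) [[-33.8 -12.2 -70.2]]
(165, 255) [[-36.2 -12.1 -53.9]]
(180, 265) [[-29.7  -8.2 -55.5]]
(185, 280) [[-29.6   3.4 -48.9]]
(320, 250) [[ 31.4 -12.3 -49.7]]
(330, 260) [[ 33.7 -12.1 -58.4]]
(226, 200) [-16, -10, 32] [90, 93, 83] (234, 200) [-9, -16, 12] [137, 118, 106] (240, 200) [-5, -18, 7] [130, 141, 143] (246, 200) [-2, -19, 5] [131, 141, 144] (252, 200) [2, -18, 6] [132, 142, 144] (258, 200) [6, -17, 10] [125, 129, 134] (266, 200) [12, -10, 32] [93, 101, 98]
(226, 210) [-17, -1, 36] [87, 85, 75] (234, 210) [-9, -10, 11] [188, 95, 4] (240, 210) [-6, -10, 10] [169, 122, 94] (246, 210) [-2, -11, 8] [138, 137, 133] (252, 210) [2, -11, 9] [161, 129, 111] (258, 210) [6, -10, 10] [188, 98, 20] (266, 210) [12, -1, 36] [90, 94, 90]
(226, 220) [1, -74, -171] [88, 92, 82] (234, 220) [-9, -4, 8] [192, 98, 7] (240, 220) [-6, -5, 6] [202, 106, 6] (246, 220) [-2, -5, 7] [205, 108, 17] (252, 220) [2, -5, 8] [206, 109, 24] (258, 220) [6, -4, 8] [193, 102, 1]
[... 2329 characters left out ...]
) [-1, 7, -65] [47, 43, 46] (252, 310) [1, 6, -67] [43, 42, 46] (258, 310) [4, -2, -77] [40, 43, 48] (266, 310) [5, -19, -99] [36, 40, 46]
(226, 320) [-6, -18, -103] [37, 42, 47] (234, 320) [-4, -17, -101] [43, 44, 47] (240, 320) [-3, 2, -78] [46, 49, 52] (246, 320) [-24, 1221, 1421] [105, 110, 111] (252, 320) [14, 1221, 1421] [123, 131, 132] (258, 320) [4, 3, -77] [43, 46, 47] (266, 320) [5, -17, -101] [38, 42, 45]
(226, 330) [-6, -19, -108] [37, 41, 47] (234, 330) [-4, -14, -102] [36, 35, 44] (240, 330) [-3, 6, -79] [36, 38, 43] (246, 330) [-26, 1351, 1481] [125, 134, 133] (252, 330) [14, 1345, 1474] [131, 140, 142] (258, 330) [4, 6, -79] [40, 44, 47] (266, 330) [5, -15, -102] [37, 38, 44]
```

```bash
python3 - <<'E'
from h import *
import pickle
w=cam("wrist");s,P0,Rt=st()
for x in (240,246,256): print(x,[(y,*(((dep(w,[(x,y)])-P0)@Rt*1000).round()[0,1:].astype(int))) for y in range(232,243)])
w=pickle.load(open("w2.pkl","rb"));M=np.array(w["mount"]);Rt=w["R"]@M[:3,:3].T;P0=w["P"]-Rt@M[:3,3]
for x in (186,188,315): print(x,[(y,*(((dep(w,[(x,y)])-P0)@Rt*1000).round()[0].astype(int))) for y in range(234,248)])
print(s["q"],s["eef_pos"],s["tool_rot"])
E
```

```text
240 [(232, np.int64(5), np.int64(10)), (233, np.int64(6), np.int64(12)), (234, np.int64(-13), np.int64(-33)), (235, np.int64(-13), np.int64(-34)), (236, np.int64(-13), np.int64(-37)), (237, np.int64(-13), np.int64(-36)), (238, np.int64(-13), np.int64(-38)), (239, np.int64(-13), np.int64(-38)), (240, np.int64(-13), np.int64(-40)), (241, np.int64(-12), np.int64(-40)), (242, np.int64(-13), np.int64(-43))]
246 [(232, np.int64(5), np.int64(11)), (233, np.int64(6), np.int64(12)), (234, np.int64(-12), np.int64(-32)), (235, np.int64(-13), np.int64(-34)), (236, np.int64(-12), np.int64(-34)), (237, np.int64(-13), np.int64(-37)), (238, np.int64(-13), np.int64(-38)), (239, np.int64(-13), np.int64(-38)), (240, np.int64(-13), np.int64(-40)), (241, np.int64(-13), np.int64(-41)), (242, np.int64(-13), np.int64(-42))]
256 [(232, np.int64(5), np.int64(11)), (233, np.int64(6), np.int64(12)), (234, np.int64(-13), np.int64(-32)), (235, np.int64(-13), np.int64(-34)), (236, np.int64(-13), np.int64(-35)), (237, np.int64(-12), np.int64(-36)), (238, np.int64(-13), np.int64(-38)), (239, np.int64(-13), np.int64(
[... 1764 characters left out ...]
64(344), np.int64(594), np.int64(1295)), (238, np.int64(32), np.int64(-12), np.int64(-36)), (239, np.int64(32), np.int64(-12), np.int64(-38)), (240, np.int64(31), np.int64(-12), np.int64(-39)), (241, np.int64(31), np.int64(-13), np.int64(-41)), (242, np.int64(31), np.int64(-12), np.int64(-41)), (243, np.int64(31), np.int64(-12), np.int64(-43)), (244, np.int64(30), np.int64(-12), np.int64(-44)), (245, np.int64(30), np.int64(-13), np.int64(-46)), (246, np.int64(30), np.int64(-12), np.int64(-45)), (247, np.int64(30), np.int64(-12), np.int64(-46))]
[-0.51098066  0.64675627  1.4683572  -0.24102177  1.40183741  1.06353271] [ 0.46425056 -0.23646252  0.02949275] [ 2.05287423 -1.89051622 -0.42158705]
```

```bash
python3 - <<'E'
from h import *
Rt=pose(4.8,25); h=np.array([.442,-.2375,.010]); T=h+.039*Rt[:,2]
row(T+[0,0,.05],Rt);row(T,Rt)
E
```

```text
[0.04, 0.13, -0.06] [-0.07, 3.31, 2.08] steps>= 0.9
[0.04, 0.13, -0.06] [-0.07, 1.19, 6.61] steps>= 1.6
```

```bash
python3 -m jog '[[0,0,0,0,3.3,2.1,5],[0,0,0,0,3.3,2.1,5],[0,0,0,0,3.3,2.1,5],[0,0,0,0,3.3,2.1,5],[0,0,0,0,3.3,2.1,5],[0,0,0,-0.1,2.1,4.6,5],[0,0,0,-0.1,1.7,5.6,5],[0,0,0,-0.1,1.2,6.6,5],[0,0,0,-0.1,1.2,6.6,5],[0,0,0,-0.1,1.2,6.6,5]]'; python3 -m jog '[[0,0,0,0,0,0,1],[0,0,0,0,0,0,1],[0,0,0,0,0,0,1],[0,0,0,0,0,0,1],[0,0,0,0,0,0,1],[0,0,0,0,0,0,1],[0,0,0,0,0,0,1],[0,0,0,0,0,0,1]]' 100
```

```text
time_s: 6.28
eef_pos: [0.4263, -0.2387, -0.0252]
tool_rot: [2.053, -1.89, -0.422]
force: [-0.6, -0.9, 0.9]
gripper_width: 0.0499
time_s: 6.95
eef_pos: [0.4273, -0.2393, -0.0237]
tool_rot: [2.054, -1.892, -0.417]
force: [1.4, 0.8, 6.7]
gripper_width: 0.0202
```

```bash
python3 -m jog '[[0,0,0,0,0.8,-1.8,0.5],[0,0,0,0,2.1,-4.5,0.5],[0,0,0,0,8.5,-18.1,0.5],[0,0,0,0,8.5,-18.1,0.5],[0,0,0,0,8.5,-18.1,0.5],[0,0,0,0,8.5,-18.1,0.5],[0,0,0,0,8.5,-18.1,0.5],[0,0,0,0,8.5,-18.1,0.5]]'; python3 - <<'E'
from h import *
import pickle
w=cam("wrist");pickle.dump(w,open("w3.pkl","wb"));save(w,"j",None,1.5);print(ctrl.get_state()["q"])
E
```

```text
time_s: 7.62
eef_pos: [0.4266, -0.2395, 0.1764]
tool_rot: [2.054, -1.893, -0.414]
force: [-0.0, -0.2, -2.9]
gripper_width: 0.0201
[-0.54510876  0.44347811  1.42562817 -0.24967556  1.63128988  0.97382186]
```

View pics/j.png

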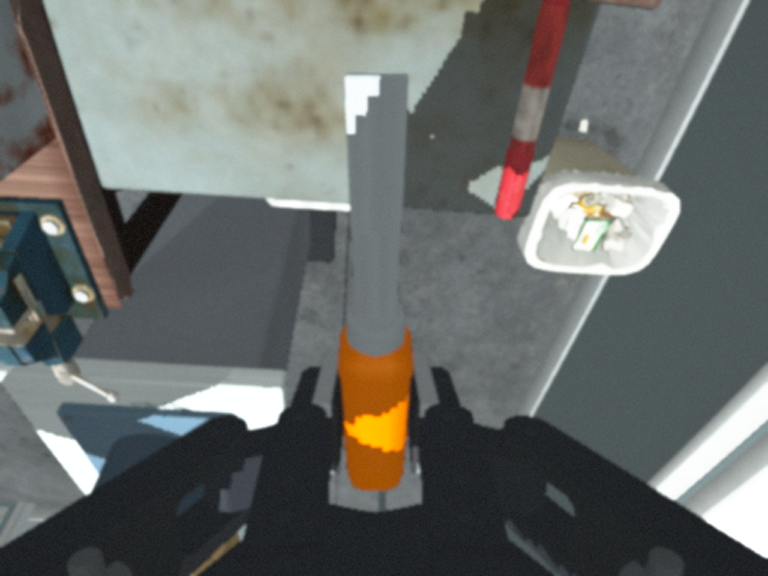

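Tool is held firmly; tip edge from (344,74) to (408,74), blade straight. Now the tip position in the hand frame.

```bash
python3 - <<'E'
from h import *
import pickle
w=pickle.load(open("w3.pkl","rb"));M=np.array(w["mount"]);Rt=w["R"]@M[:3,:3].T;P0=w["P"]-Rt@M[:3,3]
f=lambda px:((dep(w,px)-P0)@Rt*1000).round(1)
for y in (50,51,52,55,60,70,80,100,120,140,160,200,210): print(y,f([(x,y) for x in (240,250,262)]).tolist())
for y in (55,110,180):
  d=w["depth"][y]; print(y,[(x,round(float(d[x]),3)) for x in list(range(224,234))+list(range(264,276))])
# expected tip from geometry
zz=pose(0,25); h_tool=zz.T@np.array([.1,0,0]); print("expected tip-handle in tool",h_tool*1000)
E
```

```text
50 [[-2.4, -88.8, -78.6], [0.4, -88.7, -79.3], [3.8, -89.0, -77.4]]
51 [[-2.4, -88.4, -79.2], [0.4, -88.4, -79.4], [3.8, -88.5, -79.1]]
52 [[-2.4, -88.3, -78.7], [0.4, -88.4, -78.0], [3.8, -88.3, -78.5]]
55 [[-2.4, -87.6, -78.0], [0.4, -87.3, -79.6], [3.8, -87.5, -78.3]]
60 [[-2.5, -86.3, -77.6], [0.4, -86.4, -77.0], [3.8, -86.2, -78.5]]
70 [[-2.5, -83.7, -77.1], [0.4, -83.6, -77.8], [3.9, -83.8, -76.2]]
80 [[-2.6, -81.0, -75.8], [0.4, -81.1, -75.2], [4.0, -81.1, -74.3]]
100 [[-2.7, -75.3, -73.9], [0.4, -75.3, -74.1], [4.1, -75.4, -73.1]]
120 [[-2.8, -69.2, -70.4], [0.4, -69.2, -70.7], [4.3, -69.1, -69.5]]
140 [[-3.0, -62.4, -67.4], [0.4, -62.6, -68.7], [4.4, -62.5, -68.0]]
160 [[-3.1, -55.1, -64.7], [0.4, -55.2, -64.9], [4.7, -54.9, -63.5]]
200 [[-3.5, -38.2, -57.9], [0.4, -37.7, -56.6], [5.1, -37.7, -56.3]]
210 [[-3.7, -33.1, -55.3], [0.4, -32.4, -53.4], [5.3, -32.8, -54.4]]
55 [(224, 0.287), (225, 0.287), (226, 0.287), (227, 0.286), (228, 0.287), (229, 0.286), (230, 0.084), (231, 0.084), (232, 0.085), (233, 0.085), (264, 0.085), (265, 0.084), (266, 0.084), (267, 0.0), (268, 0.084), (269, 0.085), (270, 0.084), (271, 0.084), (272, 0.287), (273, 0.287), (274, 0.285), (275, 0.287)]
110 [(224, 0.323), (225, 0.324), (226, 0.324), (227, 0.323), (228, 0.324), (229, 0.324), (230, 0.324), (231, 0.324), (232, 0.095), (233, 0.095), (264, 0.096), (265, 0.095), (266, 0.095), (267, 0.094), (268, 0.095), (269, 0.096), (270, 0.325), (271, 0.324), (272, 0.324), (273, 0.325), (274, 0.325), (275, 0.324)]
180 [(224, 1.326), (225, 1.331), (226, 1.324), (227, 1.329), (228, 1.332), (229, 1.327), (230, 1.335), (231, 1.328), (232, 1.33), (233, 1.329), (264, 0.113), (265, 0.113), (266, 1.331), (267, 1.325), (268, 1.327), (269, 1.33), (270, 1.336), (271, 1.331), (272, 1.332), (273, 1.331), (274, 1.335), (275, 1.327)]
expected tip-handle in tool [  0.         -90.6307787  -42.26182617]
```

```bash
cat >> h.py <<'E'
o=np.array([.580,.303,.1]); YAW=33.3; Bz=R.from_euler("z",YAW,degrees=True).as_matrix(); t=np.array([.0005,-.0888,-.078])
L=lambda x,y,z: o+Bz@np.array([x,y,0])+[0,0,z-.1]   # local (box axes about opening), z absolute
def tipgo(x,y,z,lean=25):
    Rt=pose(YAW,lean); return L(x,y,z)-Rt@t,Rt
def loc():
    s,P,R0=st(); q=Bz.T@(P+R0@t-o); q[2]+=.1; return q*1000
E
python3 - <<'E'
from h import *
import pickle
w=pickle.load(open("w1.pkl","rb"))
g=[(185+x/5,5+y/5) for x,y in [(80,300),(80,500),(640,300),(640,500),(300,400),(420,500)]]
print(dep(w,g).round(4))
row(*tipgo(-.084,-.0032,.1505)); row(*tipgo(-.084,-.0032,.0905),*tipgo(-.084,-.0032,.1505))
E
```

```text
[[0.5626 0.3463 0.0976]
 [0.5359 0.3296 0.0994]
 [0.613  0.2707 0.0989]
 [0.5878 0.252  0.0992]
 [0.5694 0.3078 0.0985]
 [0.5673 0.2824 0.0993]]
[-0.07, 12.13, -25.91] [-43.05, -4.81, 4.15] steps>= 10.4
[0.0, 0.0, 0.0] [0.0, -2.54, 5.44] steps>= 1.4
```

```bash
python3 -m jog '[[0,12.1,-25.9,-43,-4.8,4.1,0.5],[0,12.1,-25.9,-43,-4.8,4.1,0.5],[0,12.1,-25.9,-43,-4.8,4.1,0.5],[0,12.1,-25.9,-43,-4.8,4.1,0.5],[0,12.1,-25.9,-43,-4.8,4.1,0.5],[0,12.1,-25.9,-43,-4.8,4.1,0.5],[0,12.1,-25.9,-43,-4.8,4.1,0.5],[0,12.1,-25.9,-43,-4.8,4.1,0.5],[0,12.1,-25.9,-43,-4.8,4.1,0.5],[0,12.1,-25.9,-43,-4.8,4.1,0.5],[0,12.1,-25.9,-43,-4.8,4.1,0.5],[0,12.1,-25.9,-43,-4.8,4.1,0.5]]';python3 -m jog '[[0,0,0,0,0,0,0.5],[0,0,0,0,0,0,0.5],[0,0,0,0,-1.7,3.6,0.5],[0,0,0,0,-1.7,3.6,0.5],[0,0,0,0,-1.7,3.6,0.5]]'; python3 - <<'E'
from h import *
import pickle
print(loc(),ctrl.get_state()["q"])
w=cam("wrist");pickle.dump(w,open("w4.pkl","wb"));save(w,"k",(150,0,350,150),4)
row(*tipgo(-.084,-.0032,.0905)); row(*tipgo(-.057,-.0032,.0905))
E
```

```text
time_s: 8.67
eef_pos: [0.4144, 0.1951, 0.1151]
tool_rot: [2.415, -1.296, -0.294]
force: [0.1, -0.3, -1.3]
gripper_width: 0.0201
time_s: 9.08
eef_pos: [0.4151, 0.1899, 0.0774]
tool_rot: [2.409, -1.303, -0.294]
force: [-0.4, 0.7, -1.5]
gripper_width: 0.0201
[-86.2926304   -4.8274134  109.98873166] [ 0.28752829  0.52310763  1.5601707  -0.1221042   1.48429253  1.31594067]
[0.11, 0.09, -0.09] [-0.16, -1.01, 1.87] steps>= 0.5
[0.11, 0.09, -0.09] [-0.16, -3.45, 0.73] steps>= 0.8
```

View pics/k.png

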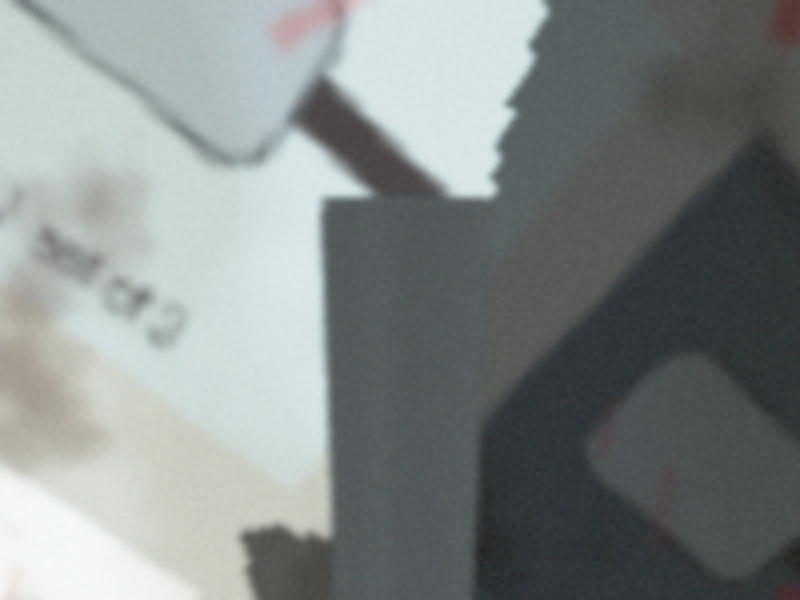

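```bash
python3 -m jog '[[0,0,0,0,-1,1.9,0.5],[0,0,0,0,-1,1.9,0.5],[0,0,0,0,-1,1.9,0.5],[0,0,0,0,-1,1.9,0.5]]'; for i in 1 2 3; do python3 -m jog '[[0,0,0,0,0,0,0.5]]' >/dev/null; python3 -c "
from h import *
print(loc(),ctrl.get_state()['force'])
row(*tipgo(-.057,-.0032,.0905))"; done
```

```text
time_s: 9.47
eef_pos: [0.4184, 0.1922, 0.0583]
tool_rot: [2.415, -1.304, -0.287]
force: [0.3, 1.0, -1.8]
gripper_width: 0.0201
[-82.33958111  -4.34409235  91.65199805] [-0.06529292 -0.14894624 -1.3086236 ]
[-0.15, -0.02, -0.04] [-0.11, -2.33, -0.98] steps>= 0.6
[-82.40110623  -4.21505284  91.37629144] [-0.03528025 -0.31162841 -1.9258671 ]
[-0.14, -0.01, -0.03] [-0.1, -2.32, -1.01] steps>= 0.6
[-82.51302348  -4.10427934  91.03078485] [-0.24678536 -0.51178616 -1.6792246 ]
[-0.12, -0.01, -0.02] [-0.09, -2.32, -1.04] steps>= 0.6
```

```bash
python3 -m jog '[[0,0,0,-0.1,-1.4,-0.66,0.5],[0,0,0,-0.1,-2.2,-1.03,0.5],[0,0,0,-0.1,-2.2,-1.03,0.5],[0,0,0,-0.1,-2.2,-1.03,0.5]]'; python3 - <<'E'
from h import *
import pickle
w=cam("wrist");pickle.dump(w,open("w5.pkl","wb"));save(w,"l",(150,0,350,150),4)
print(loc(),ctrl.get_state()["force"])
E
```

```text
time_s: 10.05
eef_pos: [0.4378, 0.2066, 0.0569]
tool_rot: [2.415, -1.303, -0.288]
force: [-0.3, 0.7, -1.9]
gripper_width: 0.0203
[-58.91473695  -2.92254586  90.01879271] [ 0.89046307 -0.12392839 -1.59142242]
```

View pics/l.png

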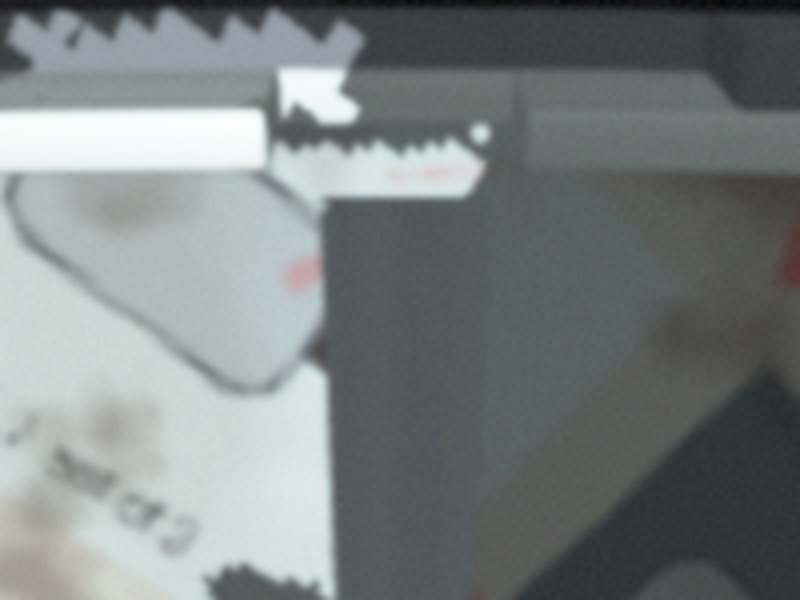

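The notch spans about x 268–525 at the rim top and the blade 322–492 in this crop, so they are within about 0.6 mm sideways. Feeling in.

```bash
python3 -m jog '[[0,0,0,-0.05,-0.36,-0.17,0.5],[0,0,0,-0.05,-0.72,-0.34,0.5]]'; python3 -m jog '[[0,0,0,0,0,0,0.5]]';  python3 -m jog '[[0,0,0,0,-0.27,-0.13,0.5],[0,0,0,0,-0.54,-0.25,0.5]]'; python3 -c "
from h import *
print(loc(),ctrl.get_state()['force'],ctrl.get_state()['torque'])"
```

```text
time_s: 10.27
eef_pos: [0.4436, 0.2113, 0.057]
tool_rot: [2.414, -1.303, -0.289]
force: [0.5, 0.5, -2.5]
gripper_width: 0.0204
time_s: 10.35
eef_pos: [0.4446, 0.2116, 0.057]
tool_rot: [2.415, -1.304, -0.288]
force: [-0.4, -0.3, -1.4]
gripper_width: 0.0203
time_s: 10.52
eef_pos: [0.449, 0.2146, 0.0571]
tool_rot: [2.415, -1.303, -0.289]
force: [-0.2, 0.5, -1.3]
gripper_width: 0.0202
[-44.57105612  -2.49419669  90.29600177] [-0.19824131  0.48424951 -1.34127327] [ 0.21868594 -0.28183563  0.01756941]
```

```bash
for i in 1 2 3; do python3 -m jog '[[0,0,0,0,-0.18,-0.085,0.5],[0,0,0,0,-0.36,-0.17,0.5]]' | grep -E "eef|force"; done; python3 -c "
from h import *
print(loc(),ctrl.get_state()['force'],ctrl.get_state()['torque'])"
```

```text
eef_pos: [0.4525, 0.2169, 0.057]
force: [-0.4, 0.9, -1.5]
eef_pos: [0.4558, 0.2191, 0.057]
force: [-0.2, 0.7, -1.8]
eef_pos: [0.4591, 0.2212, 0.057]
force: [-0.0, 1.0, -1.9]
[-32.53489978  -2.53304227  90.29908129] [-0.01143224  0.99288579 -1.8763483 ] [ 0.16946612 -0.23354831  0.03837082]
```

Now 1 mm steps until the rib is felt.

```bash
for i in 1 2 3; do python3 -m jog '[[0,0,0,0,-0.045,-0.02,0.5],[0,0,0,0,-0.09,-0.04,0.5]]' | grep -E "eef|force"; done; python3 -c "
from h import *
print(loc(),ctrl.get_state()['force'],ctrl.get_state()['torque'])"
```

```text
eef_pos: [0.4598, 0.2217, 0.057]
force: [0.1, 0.2, -1.8]
eef_pos: [0.4605, 0.2222, 0.057]
force: [0.2, 0.1, -1.5]
eef_pos: [0.4613, 0.2227, 0.057]
force: [0.1, -0.5, -0.9]
[-29.88194791  -2.50121609  90.26498144] [ 0.07984769 -0.53056237 -0.93123091] [ 0.18183423 -0.21423701  0.00232207]
```

```bash
for i in 1 2 3; do python3 -m jog '[[0,0,0,0,-0.045,-0.02,0.5],[0,0,0,0,-0.09,-0.04,0.5]]' | grep -E "eef|force"; done; python3 -c "
from h import *
print(loc(),ctrl.get_state()['force'],ctrl.get_state()['torque'])"
```

```text
eef_pos: [0.4616, 0.2229, 0.0571]
force: [-2.8, -2.1, -0.5]
eef_pos: [0.4616, 0.223, 0.0571]
force: [-6.0, -3.8, 0.8]
eef_pos: [0.4615, 0.223, 0.0572]
force: [-7.9, -5.7, 1.7]
[-29.32016071  -2.38681238  89.7814223 ] [-7.85485615 -5.69322395  1.69491906] [-0.67496609  0.81620935  0.02203921]
```

```bash
python3 -m jog '[[0,0,0,0,0.12,0.05,0.5],[0,0,0,0,0.23,0.11,0.5]]'; cat >> h.py <<'E'
def lever(phis,adv=0,piv=(-.054,-.0028,.088)):
    s,P0,R0=st(); pv=L(*piv); ax=Bz@np.array([0,-1,0.])  # tip up, handle down
    for f in phis:
        Q=R.from_rotvec(np.radians(f)*ax).as_matrix(); print(f,end=" "); row(pv+Q@(P0-pv)+Bz@[adv,0,0],Q@R0,P0,R0)
E
python3 - <<'E'
from h import *
print(loc(),ctrl.get_state()["force"]);lever([4,8,12,16,20,24,28])
E
```

```text
time_s: 12.18
eef_pos: [0.4616, 0.2229, 0.0568]
tool_rot: [2.415, -1.303, -0.289]
force: [1.4, -0.0, -1.1]
gripper_width: 0.0202
[-29.52561276  -2.44844591  90.02842671] [ 1.40164267 -0.00185481 -1.14909078]
4 [4.0, -0.0, -0.0] [0.0, -0.48, 0.45] steps>= 0.6
8 [8.0, -0.0, -0.0] [0.0, -0.98, 0.87] steps>= 1.1
12 [12.0, -0.0, -0.01] [0.0, -1.52, 1.26] steps>= 1.7
16 [16.0, -0.0, -0.01] [0.0, -2.08, 1.6] steps>= 2.2
20 [20.0, -0.0, -0.01] [0.0, -2.66, 1.91] steps>= 2.8
24 [24.0, -0.0, -0.01] [0.0, -3.26, 2.17] steps>= 3.4
28 [28.0, -0.0, -0.01] [0.0, -3.88, 2.4] steps>= 3.9
```

```bash
python3 -m jog '[[2,0,0,0,-0.24,0.23,0.5],[4,0,0,0,-0.48,0.45,0.5],[6,0,0,0,-0.73,0.66,0.5],[8,0,0,0,-0.98,0.87,0.5]]'; python3 -c "
from h import *
print(loc(),ctrl.get_state()['torque']);lever([4,8,12,16,20,24])"
```

```text
time_s: 12.52
eef_pos: [0.4664, 0.2261, 0.0446]
tool_rot: [2.531, -1.366, -0.202]
force: [-0.9, -0.4, -3.3]
gripper_width: 0.0198
[-29.61848249  -2.47104069  93.57827757] [ 0.03297157 -0.04358344  0.00116012]
4 [4.0, -0.0, -0.0] [-0.0, -0.47, 0.45] steps>= 0.6
8 [8.0, -0.0, -0.0] [-0.0, -0.98, 0.87] steps>= 1.1
12 [12.0, -0.0, -0.0] [-0.0, -1.51, 1.25] steps>= 1.7
16 [16.0, -0.0, -0.0] [-0.0, -2.07, 1.59] steps>= 2.2
20 [20.0, -0.0, -0.0] [-0.0, -2.65, 1.9] steps>= 2.8
24 [24.0, -0.0, -0.0] [-0.0, -3.25, 2.16] steps>= 3.4
```

```bash
python3 -m jog '[[2,0,0,0,-0.24,0.23,0.5],[4,0,0,0,-0.47,0.45,0.5],[6,0,0,0,-0.72,0.66,0.5],[8,0,0,0,-0.98,0.87,0.5]]'|grep -E "force|width";python3 -m jog '[[2,0,0,0,-0.24,0.23,0.5],[4,0,0,0,-0.47,0.45,0.5]]'|grep -E "force|width"; python3 -c "
from h import *
print(loc(),ctrl.get_state()['torque'],R.from_rotvec(ctrl.get_state()['tool_rot']).as_matrix()[2]);lever([4,8,12,16])"
```

```text
force: [2.1, 2.2, -6.5]
gripper_width: 0.0201
force: [3.3, 1.5, -7.6]
gripper_width: 0.0202
[-31.01424832  -2.46970607  98.35465033] [0.02496979 0.09745026 0.05483488] [-1.37896900e-04  8.35255474e-02 -9.96505627e-01]
4 [4.0, -0.0, -0.0] [-0.0, -0.47, 0.45] steps>= 0.6
8 [8.0, -0.0, -0.0] [-0.0, -0.98, 0.87] steps>= 1.1
12 [12.0, -0.0, -0.0] [-0.0, -1.51, 1.24] steps>= 1.7
16 [16.0, -0.01, -0.0] [-0.0, -2.07, 1.59] steps>= 2.2
```

```bash
for i in 1 2 3; do python3 -m jog '[[1,0,0,0,-0.12,0.14,0.5],[2,0,0,0,-0.24,0.25,0.5]]'|grep -E "force"; done; python3 -c "
from h import *
print(loc(),ctrl.get_state()['torque'],R.from_rotvec(ctrl.get_state()['tool_rot']).as_matrix()[2]);lever([4,8,12,16])"
```

```text
force: [2.8, 1.5, -7.9]
force: [1.1, 0.9, -6.3]
force: [0.4, 2.0, -4.5]
[-32.58404778  -2.43711346 100.26808014] [-0.13428702  0.31786211  0.05854087] [-2.08585181e-04 -1.92840256e-02 -9.99814024e-01]
4 [4.0, -0.0, -0.0] [0.0, -0.48, 0.45] steps>= 0.6
8 [8.0, -0.0, -0.0] [0.0, -0.99, 0.87] steps>= 1.1
12 [12.0, -0.0, -0.0] [0.0, -1.52, 1.25] steps>= 1.7
16 [16.0, -0.0, -0.0] [0.0, -2.08, 1.59] steps>= 2.2
```

```bash
for i in 1 2 3; do python3 -m jog '[[1,0,0,0,-0.12,0.11,0.5],[2,0,0,0,-0.24,0.22,0.5]]'|grep -E "force"; done; python3 - <<'E'
from h import *
import pickle
print(loc(),R.from_rotvec(ctrl.get_state()['tool_rot']).as_matrix()[2]);lever([4,8])
w=cam("wrist");pickle.dump(w,open("w6.pkl","wb"))
yy,xx=np.mgrid[0:384:4,0:512:4];q=np.c_[xx.ravel(),yy.ravel()];p=dep(w,q);l=(p-o)@Bz*1000;l[:,2]+=100
k=w["depth"][q[:,1],q[:,0]]>0
for x in range(-60,50,6):
  print(x,[ (round(float(np.median(l[m,2])),1) if (m:=(k&(abs(l[:,0]-x)<3)&(abs(l[:,1]-y)<4)&(l[:,2]>60))).sum() else None) for y in (-40,-22,-14,-3,8,16,24,40)])
E
```

```text
force: [0.5, 1.1, -5.4]
force: [1.2, 1.3, -4.1]
force: [0.5, 1.0, -1.7]
[-33.48198385  -2.75464094 103.49081649] [ 4.57279800e-04 -1.25301985e-01 -9.92118543e-01]
4 [4.0, -0.0, 0.0] [-0.0, -0.47, 0.45] steps>= 0.6
8 [8.0, -0.0, 0.0] [-0.0, -0.97, 0.86] steps>= 1.1
-60 [None, None, None, 89.0, None, None, None, None]
-54 [98.5, 98.9, 98.6, 92.5, 98.3, 99.0, 98.5, 98.8]
-48 [99.2, 89.6, 87.3, 96.0, 87.0, 86.8, 96.1, 99.0]
-42 [99.1, 111.1, 111.7, 111.0, 111.5, 111.6, 111.2, 99.1]
-36 [99.1, 111.1, 111.1, 111.7, 111.0, 111.2, 111.1, 99.2]
-30 [99.3, 110.3, 110.3, 110.3, 110.2, 110.4, 110.1, 99.0]
-24 [99.2, 109.4, 109.4, 109.5, 109.5, 109.4, 109.6, 99.2]
-18 [99.1, None, None, None, None, None, None, 98.9]
-12 [None, None, None, None, None, None, None, None]
-6 [None, None, None, None, None, None, None, None]
0 [None, None, None, None, None, None, None, None]
6 [None, None, None, None, None, None, None, None]
12 [None, None, None, None, None, None, None, None]
18 [None, None, None, None, None, None, None, None]
24 [None, None, None, None, None, None, None, None]
30 [None, None, None, None, None, None, None, None]
36 [None, None, None, None, None, None, None, None]
42 [None, None, None, None, None, None, None, None]
48 [None, None, None, None, None, None, None, None]
```

Front edge now 12 mm up and the force has fallen to the tool's own weight: snapped. Lowering the tip a bit and checking that the cover stays up.

```bash
python3 -m jog '[[1,0,0,0,-0.12,0.11,0.5],[2,0,0,0,-0.24,0.22,0.5],[2,0,0,0,-0.24,0.22,0.5]]'|grep -E "force"; python3 -c "
from h import *
lever([-4,-8,-12])"
```

```text
force: [0.9, -0.9, -1.8]
-4 [-4.0, 0.0, -0.0] [0.0, 0.44, -0.48] steps>= 0.6
-8 [-8.0, 0.0, -0.0] [0.0, 0.84, -1.0] steps>= 1.1
-12 [-12.0, 0.01, -0.0] [0.0, 1.21, -1.54] steps>= 1.7
```

```bash
python3 -m jog '[[-4,0,0,0,0.44,-0.48,0.5],[-8,0,0,0,0.84,-1,0.5],[-12,0,0,0,1.21,-1.54,0.5],[-12,0,0,0,1.21,-1.54,0.5]]'|grep -E "force"; cat > cov.py <<'E'
from h import *
import sys
w=cam("wrist")
yy,xx=np.mgrid[0:384:3,0:512:3];q=np.c_[xx.ravel(),yy.ravel()];p=dep(w,q);l=(p-o)@Bz*1000;l[:,2]+=100
k=w["depth"][q[:,1],q[:,0]]>0
for x in range(-60,60,8):
  print(x,[ (round(float(np.median(l[m,2])),1) if (m:=(k&(abs(l[:,0]-x)<3)&(abs(l[:,1]-y)<4)&(l[:,2]>60))).sum() else None) for y in (-40,-22,-14,-3,8,16,24,40)])
E
python3 cov.py; python3 -c "
from h import *
print(loc(),ctrl.get_state()['force'],R.from_rotvec(ctrl.get_state()['tool_rot']).as_matrix()[2])
s,P0,R0=st();d=Bz@[-1,0,0];print('back dir tool',R0.T@d, 'up',R0.T@[0,0,1], 'axis dir',R0.T@(pose(YAW,25)@[0,0,0]+0))"
```

```text
force: [-0.9, -1.8, -2.8]
-60 [None, None, None, 90.0, None, None, None, None]
-52 [98.9, 98.5, 98.2, 93.3, 97.6, 98.5, 98.9, 99.0]
-44 [99.2, 112.5, 112.9, 112.3, 112.7, 112.7, 112.2, 99.1]
-36 [99.2, 112.1, 112.2, 112.6, 112.4, 112.2, 112.3, 99.0]
-28 [99.2, 111.0, 111.0, 111.1, 110.9, 111.1, 110.9, 99.1]
-20 [99.0, 109.6, 109.7, 109.7, 110.0, 109.7, 109.9, 98.9]
-12 [None, None, None, None, None, None, None, None]
-4 [None, None, None, None, None, None, None, None]
4 [None, None, None, None, None, None, None, None]
12 [None, None, None, None, None, None, None, None]
20 [None, None, None, None, None, None, None, None]
28 [None, None, None, None, None, None, None, None]
36 [None, None, None, None, None, None, None, None]
44 [None, None, None, None, None, None, None, None]
52 [None, None, None, None, None, None, None, None]
[-30.32581179  -2.61537922  99.59421681] [-0.21926642 -0.7681432  -2.10888474] [ 4.46846433e-04  5.01405594e-02 -9.98742071e-01]
back dir tool [-4.97525801e-04  9.98742058e-01  5.01403362e-02] up [ 4.46846433e-04  5.01405594e-02 -9.98742071e-01] axis dir [0. 0. 0.]
```

```bash
python3 -m jog '[[0,0,0,0,1.5,0.07,0.5],[0,0,0,0,3,0.15,0.5],[0,0,0,0,5,0.25,0.5],[0,0,0,0,5.2,-3.5,0.5],[0,0,0,0,5.5,-12,0.5],[0,0,0,0,5.5,-12,0.5],[0,0,0,0,5.5,-12,0.5],[0,0,0,0,5.5,-12,0.5]]'; python3 - <<'E'
from h import *
w=cam("wrist");s,P0,Rt=st()
f=lambda px:((dep(w,px)-P0)@Rt*1000).round(1)
for y in (49,51,55,100,200,210): print(y,f([(x,y) for x in (235,250,265)]).tolist())
R2=pose(4.8,25); T=np.array([.4275,-.2393,-.0237])
row(T+[0,0,.19],R2)
E
python3 cov.py | sed -n 1,6p
```

```text
time_s: 15.37
eef_pos: [0.4387, 0.207, 0.1512]
tool_rot: [2.73, -1.474, -0.028]
force: [0.2, 0.5, -2.2]
gripper_width: 0.0206
49 [[-3.0, -90.0, -79.5], [1.3, -90.0, -79.3], [5.5, -89.9, -79.6]]
51 [[-3.0, -89.3, -80.1], [1.3, -89.3, -80.2], [5.5, -89.2, -81.2]]
55 [[-3.0, -88.1, -81.1], [1.3, -88.3, -80.1], [5.5, -88.2, -80.5]]
100 [[-3.3, -76.0, -76.4], [1.3, -76.1, -74.8], [5.9, -76.0, -76.0]]
200 [[-4.7, -38.5, -58.4], [1.3, -37.9, -56.7], [18.5, 26.5, 151.1]]
210 [[-4.9, -32.9, -54.5], [1.3, -33.8, -56.9], [7.4, -33.3, -55.5]]
[-21.82, -6.9, 27.81] [36.76, 25.31, -0.49] steps>= 10.7
-60 [None, None, None, None, None, None, None, None]
-52 [97.9, 97.6, 97.2, 86.7, 98.2, 98.1, 98.7, 93.5]
-44 [99.2, 111.9, 110.3, 109.9, 111.9, 110.1, 109.4, 98.7]
-36 [99.6, None, 64.4, 65.6, 64.3, 64.8, None, 99.4]
-28 [None, None, None, None, None, None, None, None]
-20 [None, None, None, None, None, None, None, None]
```

```bash
python3 -m jog '[[-21.8,-6.9,27.8,36.8,25.3,-0.5,0.5],[-21.8,-6.9,27.8,36.8,25.3,-0.5,0.5],[-21.8,-6.9,27.8,36.8,25.3,-0.5,0.5],[-21.8,-6.9,27.8,36.8,25.3,-0.5,0.5],[-21.8,-6.9,27.8,36.8,25.3,-0.5,0.5],[-21.8,-6.9,27.8,36.8,25.3,-0.5,0.5],[-21.8,-6.9,27.8,36.8,25.3,-0.5,0.5],[-21.8,-6.9,27.8,36.8,25.3,-0.5,0.5],[-21.8,-6.9,27.8,36.8,25.3,-0.5,0.5],[-21.8,-6.9,27.8,36.8,25.3,-0.5,0.5],[-21.8,-6.9,27.8,36.8,25.3,-0.5,0.5],[-21.8,-6.9,27.8,36.8,25.3,-0.5,0.5]]'; python3 -m jog '[[0,0,0,0,0,0,0.5],[0,0,0,0,0,0,0.5],[0,0,0,0,0,0,0.5]]'; python3 - <<'E'
from h import *
R2=pose(4.8,25); T=np.array([.4275,-.2393,-.0237])
row(T+[0,0,.012],R2);row(T,R2)
E
```

```text
time_s: 16.47
eef_pos: [0.4262, -0.2452, 0.164]
tool_rot: [2.046, -1.89, -0.422]
force: [1.0, -0.1, -1.7]
gripper_width: 0.0202
time_s: 16.72
eef_pos: [0.4271, -0.2382, 0.1654]
tool_rot: [2.053, -1.884, -0.424]
force: [-0.4, 0.3, -1.6]
gripper_width: 0.0201
[0.29, 0.02, 0.1] [0.13, -7.59, 16.0] steps>= 4.2
[0.29, 0.02, 0.1] [0.13, -8.11, 17.08] steps>= 4.5
```

```bash
python3 -m jog '[[0,0,0,0.1,-3.8,8,0.5],[0,0,0,0.1,-3.8,8,0.5],[0,0,0,0.1,-6.8,14.4,0.5],[0,0,0,0.1,-7.4,15.6,0.5],[0,0,0,0.1,-7.6,16,0.5],[0,0,0,0.1,-7.6,16,0.5]]'; python3 -m jog '[[0,0,0,0,-0.17,0.36,0.5],[0,0,0,0,-0.34,0.72,0.5],[0,0,0,0,-0.34,0.72,0.5]]'; python3 -m jog '[[0,0,0,0,-0.08,0.18,0.5],[0,0,0,0,-0.13,0.27,0.5]]'
```

```text
time_s: 17.22
eef_pos: [0.4259, -0.2381, -0.0132]
tool_rot: [2.052, -1.881, -0.431]
force: [-0.3, 0.5, -1.6]
gripper_width: 0.0202
time_s: 17.47
eef_pos: [0.4297, -0.2414, -0.017]
tool_rot: [2.052, -1.887, -0.415]
force: [-0.3, 1.2, -2.2]
gripper_width: 0.02
time_s: 17.63
eef_pos: [0.4292, -0.2414, -0.0203]
tool_rot: [2.052, -1.887, -0.417]
force: [0.0, 0.2, -1.3]
gripper_width: 0.0199
```

```bash
for i in 1 2 3 4; do python3 -m jog '[[0,0,0,0,-0.02,0.05,0.5],[0,0,0,0,-0.04,0.09,0.5]]'|grep -E "eef|force"; done
```

```text
eef_pos: [0.4285, -0.2411, -0.0221]
force: [-0.3, 0.3, -2.4]
eef_pos: [0.4282, -0.2409, -0.0235]
force: [0.0, -0.7, -1.4]
eef_pos: [0.4282, -0.241, -0.0236]
force: [-1.1, 1.3, 8.4]
eef_pos: [0.4282, -0.241, -0.0236]
force: [-1.3, 2.7, 15.2]
```

```bash
python3 -m jog '[[0,0,0,0,0.05,-0.12,5],[0,0,0,0,0.05,-0.12,5],[0,0,0,0,0.05,-0.12,5],[0,0,0,0,0.05,-0.12,5],[0,0,0,0,0.05,-0.12,5],[0,0,0,0,0.05,-0.12,5],[0,0,0,0,2.1,-4.5,5],[0,0,0,0,4.2,-9,5],[0,0,0,0,8.5,-18.1,5],[0,0,0,0,8.5,-18.1,5],[0,0,0,0,8.5,-18.1,5],[0,0,0,0,8.5,-18.1,5]]'; python3 - <<'E'
from h import *
w=cam("wrist");c=w["color"].astype(int)
m=(c[...,0]>150)&(c[...,2]<100)&(c[...,0]-c[...,1]>70)&(w["depth"]>0)
ys,xs=np.nonzero(m);p=dep(w,np.c_[xs,ys]);p=p[abs(p[:,1]+.237)<.03];print(len(p),np.percentile(p,[1,50,99],axis=0).round(4))
# look pose for cover: camera level hand, behind by 70 mm
row(L(-.10,0,.24),pose(YAW,0))
E
```

```text
time_s: 19.3
eef_pos: [0.4312, -0.2426, 0.1813]
tool_rot: [2.053, -1.891, -0.404]
force: [1.2, -0.2, 1.6]
gripper_width: 0.0497
869 [[ 0.3985 -0.2514  0.0152]
 [ 0.4271 -0.2435  0.0214]
 [ 0.4707 -0.2285  0.0239]]
[24.39, 5.83, -28.11] [-48.23, -6.99, -10.39] steps>= 11.9
```

```bash
python3 - <<'E'
from h import *
Rt=pose(YAW,8);T=L(-.033,0,.1025)+.036*Rt[:,2];print(T)
row(T+[0,0,.11],Rt)
print(Rt.T@[0,0,-.11]*100)
E
```

```text
[0.54823077 0.28213152 0.06685035]
[16.56, 7.74, -27.52] [-51.22, -14.58, -6.96] steps>= 12.9
[ 0.         -1.53090411 10.89294876]
```

```bash
python3 -m jog '[[16.6,7.7,-27.5,-51.2,-14.6,-7,8.5],[16.6,7.7,-27.5,-51.2,-14.6,-7,8.5],[16.6,7.7,-27.5,-51.2,-14.6,-7,8.5],[16.6,7.7,-27.5,-51.2,-14.6,-7,8.5],[16.6,7.7,-27.5,-51.2,-14.6,-7,8.5],[16.6,7.7,-27.5,-51.2,-14.6,-7,8.5],[16.6,7.7,-27.5,-51.2,-14.6,-7,8.5],[16.6,7.7,-27.5,-51.2,-14.6,-7,8.5],[16.6,7.7,-27.5,-51.2,-14.6,-7,8.5],[16.6,7.7,-27.5,-51.2,-14.6,-7,8.5],[16.6,7.7,-27.5,-51.2,-14.6,-7,8.5],[16.6,7.7,-27.5,-51.2,-14.6,-7,8.5]]'; python3 -m jog '[[0,0,0,0,0,0,8.5],[0,0,0,0,0,0,8.5],[0,0,0,0,0,0,8.5],[0,0,0,0,0,0,8.5],[0,0,0,0,0,0,8.5]]'; python3 - <<'E'
from h import *
Rt=pose(YAW,8);T=L(-.033,0,.1025)+.036*Rt[:,2]
row(T+[0,0,.11],Rt);row(T,Rt)
w=cam("wrist");save(w,"m",None,1.5)
E
python3 cov.py
```

```text
time_s: 20.35
eef_pos: [0.5377, 0.2489, 0.1731]
tool_rot: [2.654, -1.432, -0.116]
force: [0.6, -0.2, 0.3]
gripper_width: 0.085
time_s: 20.77
eef_pos: [0.5383, 0.2455, 0.1748]
tool_rot: [2.654, -1.435, -0.114]
force: [-0.3, 0.0, 0.3]
gripper_width: 0.0853
[0.2, 0.48, -0.07] [-2.52, -2.77, -0.59] steps>= 0.9
[0.2, 0.48, -0.07] [-2.43, -4.34, 10.3] steps>= 2.7
-60 [None, None, None, None, None, 235.0, 268.2, 273.9]
-52 [98.9, 98.3, 99.2, 87.2, 98.5, 237.1, 266.1, 271.3]
-44 [272.9, 274.4, 273.7, None, 281.9, 250.1, 253.9, 259.3]
-36 [283.1, 285.2, 283.3, 280.0, 277.1, 275.8, 112.3, 276.4]
-28 [292.7, 110.6, 292.9, 289.6, 111.1, 111.0, 110.6, 99.0]
-20 [98.6, 110.0, 109.8, 109.4, 109.6, 109.7, 109.5, 99.3]
-12 [99.3, 108.2, 108.9, 108.7, 108.8, 108.6, 108.3, 99.0]
-4 [99.0, 107.1, 106.4, 106.6, 107.0, 107.2, 106.9, 99.2]
4 [99.1, 105.2, 105.9, 106.2, 105.6, 105.4, 105.6, 99.3]
12 [99.2, 104.3, 104.3, 103.8, 104.4, 104.1, 103.9, 99.7]
20 [99.2, 102.8, 102.7, 103.2, 103.2, 103.6, 103.2, 99.3]
28 [98.8, 101.7, 101.6, 101.6, 101.8, 102.1, 101.9, 99.5]
36 [99.3, 100.5, 100.3, 100.8, 99.6, 100.7, 100.5, 99.3]
44 [99.2, 98.7, 99.4, 99.4, 99.3, 98.8, 99.1, 98.6]
52 [99.3, 99.0, 99.5, 99.3, 99.4, 99.4, 99.0, 99.1]
```

View pics/m.png

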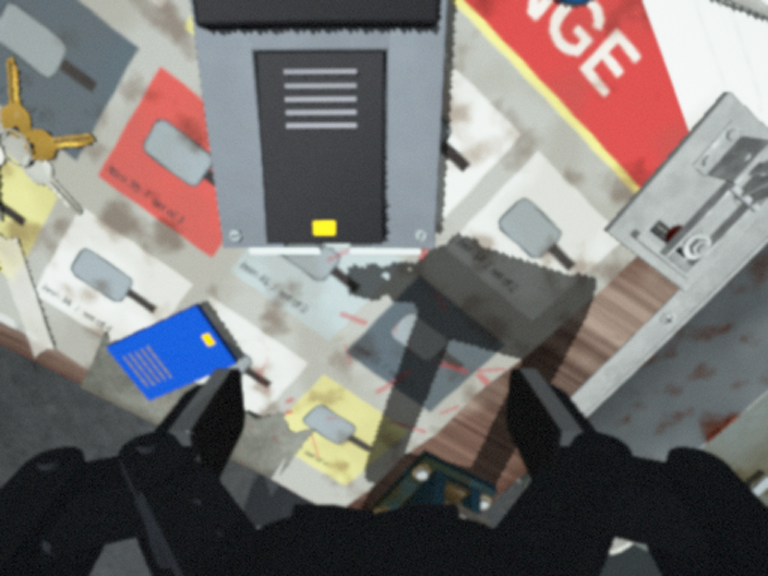

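The cover is up and sloping about 8°, front edge at (325,243) of the 1.5× view; bench right of the box front is clear. Moving in to grip it.

```bash
python3 -m jog '[[0,0,0,-2.5,-2.8,-0.6,8.5],[0,0,0,-2.5,-2.8,-0.6,8.5],[0,0,0,-2.5,-3.5,5,8.5],[0,0,0,-2.5,-3.7,6.6,8.5],[0,0,0,-2.5,-4.1,8.6,8.5],[0,0,0,-2.5,-4.2,9.5,8.5],[0,0,0,-2.5,-4.2,9.5,8.5],[0,0,0,-2.5,-4.2,9.5,8.5]]'; python3 - <<'E'
from h import *
Rt=pose(YAW,8);T=L(-.033,0,.1025)+.036*Rt[:,2]
row(T,Rt)
w=cam("wrist");s,P0,R0=st();yy,xx=np.mgrid[100:384:2,60:460:2];q=np.c_[xx.ravel(),yy.ravel()];d=dep(w,q)
ll=(d-o)@Bz*1000;k=(abs(ll[:,2]-9)<6)&(abs(ll[:,0]+28)<4)&(w["depth"][q[:,1],q[:,0]]>0);print("cover y",ll[k,1].min(),ll[k,1].max(),k.sum())
lt=(d-P0)@R0*1000;k=(abs(lt[:,1]+12)<2)&(abs(lt[:,0])>25)&(lt[:,2]>-50)&(lt[:,2]<-20);print("tip tool z",np.percentile(lt[k,2],[50,90,99,100]),"xs",np.percentile(lt[k,0],[1,30,70,99]));print("tip world z",np.percentile(d[k,2],[0,1,5]))
E
```

```text
time_s: 21.53
eef_pos: [0.5484, 0.2837, 0.076]
tool_rot: [2.656, -1.434, -0.112]
force: [0.0, 0.2, 0.3]
gripper_width: 0.0851
[0.11, 0.46, -0.0] [0.13, -0.03, 0.92] steps>= 0.2
cover y -29.411107979719205 30.045843197093646 456
tip tool z [-24.2761335  -23.22856536 -22.63452117 -21.84772997] xs [-55.92121567 -41.85951033  43.09238217  57.46649165]
tip world z [0.09752175 0.09768876 0.09816502]
```

```bash
python3 -m jog '[[0,0.4,0,0.1,0,0.4,8.5],[0,0.4,0,0.1,0,0.8,8.5],[0,0.4,0,0.1,0,0.8,8.5]]';  python3 -m jog '[[0,0,0,0,0,0,7],[0,0,0,0,0,0,7],[0,0,0,0,0,0,6.4],[0,0,0,0,0,0,6.4],[0,0,0,0,0,0,6.4]]' 35; python3 -m jog '[[0,0,0,0,0,0,5.4],[0,0,0,0,0,0,5.4],[0,0,0,0,0,0,5.4],[0,0,0,0,0,0,5.4],[0,0,0,0,0,0,5.4]]' 35
```

```text
time_s: 21.83
eef_pos: [0.5474, 0.2826, 0.0676]
tool_rot: [2.654, -1.431, -0.103]
force: [-0.5, -0.4, 0.5]
gripper_width: 0.085
time_s: 22.25
eef_pos: [0.5475, 0.2827, 0.0675]
tool_rot: [2.654, -1.431, -0.103]
force: [0.3, 0.2, -0.0]
gripper_width: 0.0639
time_s: 22.67
eef_pos: [0.5476, 0.2827, 0.0681]
tool_rot: [2.654, -1.431, -0.103]
force: [-1.4, 0.6, 5.2]
gripper_width: 0.0591
```

```bash
python3 -m jog '[[0,0,0,0,0.04,-0.3,5],[0,0,0,0,0.08,-0.6,5],[0,0,0,0,0.14,-1,5]]'; python3 -m jog '[[0,0,0,0,0.08,-0.6,5],[0,0,0,0,0.14,-1,5],[0,0,0,0,0.21,-1.5,5]]'; python3 -m jog '[[0,0,0,0,0.14,-1,5],[0,0,0,0,0.28,-2,5],[0,0,0,0,0.6,-4,5],[0,0,0,0,1.1,-8,5],[0,0,0,0,1.1,-8,5],[0,0,0,0,1.1,-8,5]]'
```

```text
time_s: 22.92
eef_pos: [0.547, 0.2825, 0.077]
tool_rot: [2.653, -1.431, -0.105]
force: [-0.8, -0.2, -0.2]
gripper_width: 0.0585
time_s: 23.17
eef_pos: [0.5477, 0.2827, 0.0933]
tool_rot: [2.654, -1.431, -0.103]
force: [0.0, 0.5, -0.6]
gripper_width: 0.0589
time_s: 23.67
eef_pos: [0.55, 0.2836, 0.1775]
tool_rot: [2.659, -1.434, -0.096]
force: [0.3, -0.5, -0.8]
gripper_width: 0.0589
```

```bash
python3 - <<'E'
from h import *
import pickle
w=cam("wrist");s,P0,R0=st();pickle.dump((w,P0,R0),open("w7.pkl","wb"))
q=[(x,y) for y in range(60,260,14) for x in (210,230,250,270,290)]
l=((dep(w,q)-P0)@R0*1000).round().astype(int)
for i in range(0,len(q),5): print(q[i][1],l[i:i+5].tolist())
# bench heights at place region
b=cam("top")
g=[(x,y) for x in np.arange(.40,.56,.02) for y in np.arange(0,.16,.02)]
Rb=b["R"]
pts=np.array([[x,y,0] for x,y in g]);pc=(pts-b["P"])@Rb; pix=cv2.projectPoints(np.c_[pc[:,0],-pc[:,1],-pc[:,2]],np.zeros(3),np.zeros(3),b["K"],b["D"])[0].reshape(-1,2)
z=dep(b,pix)[:,2];print((z*1000).round().astype(int).reshape(8,8))
E
```

```text
60 [[-26, -105, 52], [-13, -105, 53], [1, -105, 51], [15, -105, 53], [29, -105, 53]]
74 [[-28, -97, 64], [-13, -97, 63], [1, -97, 62], [16, -97, 63], [31, -97, 64]]
88 [[-30, -88, 73], [-16, -90, 109], [1, -89, 99], [19, -90, 110], [31, -87, 66]]
102 [[-15, -75, -45], [-7, -75, -45], [1, -75, -44], [9, -75, -45], [17, -75, -46]]
116 [[-15, -70, -45], [-7, -70, -44], [1, -70, -45], [9, -70, -45], [17, -70, -47]]
130 [[-15, -64, -47], [-7, -64, -46], [1, -64, -46], [9, -64, -46], [18, -64, -46]]
144 [[-16, -59, -46], [-7, -58, -44], [1, -59, -46], [9, -58, -45], [18, -58, -45]]
158 [[-16, -53, -45], [-7, -53, -45], [1, -53, -45], [10, -53, -46], [18, -53, -46]]
172 [[-16, -47, -46], [-7, -47, -46], [1, -47, -47], [10, -47, -46], [18, -46, -45]]
186 [[-16, -40, -46], [-8, -40, -45], [1, -40, -45], [10, -40, -46], [19, -40, -45]]
200 [[-17, -34, -46], [-8, -34, -45], [1, -34, -46], [10, -34, -45], [19, -34, -45]]
214 [[-17, -28, -47], [-8, -27, -45], [1, -74, -173], [10, -28, -46], [19, -27, -45]]
228 [[-17, -21, -45], [-8, -21, -46], [1, -21, -46], [10, -20, -45], [19, -21, -46]]
242 [[1, -74, -173], [-8, -14, -46], [1, -14, -46], [10, -14, -46], [19, -14, -47]]
256 [[-18, -7, -46], [-8, -6, -45], [1, -7, -46], [10, -7, -47], [20, -7, -46]]Traceback (most recent call last):
  File "<stdin>", line 12, in <module>
ValueError: cannot reshape array of size 72 into shape (8,8)
```

```bash
python3 - <<'E'
from h import *
import pickle
a,b=pickle.load(open("ab.pkl","rb")); b=a
X=np.arange(.40,.56,.02);Y=np.arange(0,.16,.02)[:8];g=[(x,y) for x in X[:8] for y in Y]
pts=np.array([[x,y,0] for x,y in g]);pc=(pts-b["P"])@b["R"]; pix=cv2.projectPoints(np.c_[pc[:,0],-pc[:,1],-pc[:,2]],np.zeros(3),np.zeros(3),b["K"],b["D"])[0].reshape(-1,2)
print((dep(b,pix)[:,2]*1000).round().astype(int).reshape(8,8))
Rt=pose(0,0); row([.442,.07,.12],Rt); row([.442,.07,-.0255],Rt)
E
```

```text
[[  -1    5    0   -5    3   -4    2    2]
 [  -4    2    0    9    2    1    2    0]
 [   0   -2    2   -7    9   -2    3    3]
 [   1    4   -5    1    2   -5    0    4]
 [  10   -2    2   -5   -3    5   -5   -1]
 [   9    2    5    4    5   -4    1   -4]
 [   7   -7   -2    2    1    0    5    1]
 [  -3    9 1746   -1    1    5    0   -2]]
[7.9, -2.3, 33.27] [11.97, 19.57, 8.22] steps>= 5.8
[7.9, -2.3, 33.27] [11.98, 17.52, 22.62] steps>= 7.4
```

```bash
python3 -m jog '[[4,-1.2,16.6,6,9.7,2.5,5],[4,-1.2,16.6,6,9.7,2.5,5],[4,-1.2,16.6,6,9.7,2.5,5],[7.9,-2.3,33.3,12,19.6,8.2,5],[7.9,-2.3,33.3,12,19.6,8.2,5],[7.9,-2.3,33.3,12,19.6,8.2,5],[7.9,-2.3,33.3,12,19.6,8.2,5],[7.9,-2.3,33.3,12,19.6,8.2,5],[7.9,-2.3,33.3,12,19.6,8.2,5],[7.9,-2.3,33.3,12,19.6,8.2,5]]' ; python3 - <<'E'
from h import *
Rt=pose(0,0); row([.442,.07,-.0255],Rt)
w=cam("wrist");s,P0,R0=st();print(((dep(w,[(230,110),(270,110),(250,150),(250,200)])-P0)@R0*1000).round().tolist(), dep(w,[(230,110),(270,110),(230,230),(270,230)])[:,2])
E
```

```text
time_s: 24.6
eef_pos: [0.4432, 0.0703, 0.1202]
tool_rot: [-2.222, 2.221, -0.001]
force: [0.3, 0.3, 0.1]
gripper_width: 0.059
[-0.04, 0.0, 0.02] [0.03, 0.13, 14.57] steps>= 3.5
[[-8.0, -72.0, -42.0], [9.0, -72.0, -42.0], [1.0, -55.0, -43.0], [1.0, -33.0, -43.0]] [0.16195055 0.16233837 0.16384256 0.16297671]
```

```bash
python3 -m jog '[[0,0,0,0,0.1,4,5],[0,0,0,0,0.1,8,5],[0,0,0,0,0.1,11,5],[0,0,0,0,0.1,12.5,5],[0,0,0,0,0.1,13.2,5],[0,0,0,0,0.1,13.5,5],[0,0,0,0,0.1,13.5,5]]'|grep -E "eef|force"; for i in 1 2 3 ; do python3 -m jog '[[0,0,0,0,0,0.1,5],[0,0,0,0,0,0.2,5]]'|grep -E "eef|force"; done
```

```text
eef_pos: [0.4417, 0.0702, -0.0152]
force: [-0.0, -0.7, 0.1]
eef_pos: [0.4424, 0.0697, -0.016]
force: [-0.5, 0.4, -0.2]
eef_pos: [0.4417, 0.0696, -0.0184]
force: [1.0, 0.6, -0.5]
eef_pos: [0.4412, 0.0695, -0.0209]
force: [1.7, -0.4, -0.4]
```

```bash
for i in 1 2 3 4; do python3 -m jog '[[0,0,0,0,0,0.05,5],[0,0,0,0,0,0.1,5]]'|grep -E "eef|force"; done
```

```text
eef_pos: [0.441, 0.0695, -0.0222]
force: [-1.1, -0.3, -0.3]
eef_pos: [0.4409, 0.0696, -0.0232]
force: [-0.2, 0.3, 0.1]
eef_pos: [0.4407, 0.0696, -0.0242]
force: [-1.5, -1.3, 3.4]
eef_pos: [0.4404, 0.0696, -0.0251]
force: [-4.3, -0.4, 7.3]
```

```bash
python3 -m jog '[[0,0,0,0,0,-0.05,5.9],[0,0,0,0,0,-0.05,6.4],[0,0,0,0,0,-0.05,7.4],[0,0,0,0,0,-0.05,7.4],[0,0,0,0,0,-0.05,7.4],[0,0,0,0,0,-2,7.4],[0,0,0,0,0,-6,7.4],[0,0,0,0,0,-10,7.4],[0,0,0,0,0,-16,7.4],[0,0,0,0,0,-20,7.4],[0,0,0,0,0,-20,7.4]]'|grep -E "eef|width"; python3 - <<'E'
from h import *
w=cam("wrist");yy,xx=np.mgrid[0:260:3,100:420:3];q=np.c_[xx.ravel(),yy.ravel()];d=dep(w,q)
for x in np.arange(.42,.54,.012): print(round(x,3),[(round(float(np.median(d[m,2]))*1000,1) if (m:=(abs(d[:,0]-x)<.004)&(abs(d[:,1]-y)<.004)&(d[:,2]<.05)).sum() else None) for y in (.025,.045,.055,.07,.085,.095,.115)])
print(L(.015,0,.084)); Rt=pose(YAW,0); print(Rt[:,2])
T=L(.015,0,.084)+[0,0,-.033]   # tips closed at tool z -.033
row(T+[0,0,.08],Rt)
E
```

```text
eef_pos: [0.4438, 0.0695, 0.1805]
gripper_width: 0.0737
0.42 [-0.7, -1.2, -1.6, -0.3, -0.9, -0.7, -0.5]
0.432 [-1.1, 16.7, 16.9, 17.1, 17.6, 17.1, -0.7]
0.444 [-1.7, 17.8, 17.4, 17.2, 18.0, 17.6, -0.3]
0.456 [-1.1, 18.6, 18.5, 17.9, 17.7, 18.3, -1.2]
0.468 [-0.8, 17.8, 18.3, 17.9, 18.7, 18.6, -0.3]
0.48 [-1.1, 18.3, 18.8, 18.9, 19.0, 18.9, -0.3]
0.492 [-0.6, 18.9, 19.5, 19.9, 19.8, 19.6, 0.3]
0.504 [-1.2, 20.3, 20.5, 19.8, 19.6, 19.9, -0.9]
0.516 [-0.8, 19.7, 19.0, 19.5, 19.7, 20.2, -0.1]
0.528 [-0.2, 0.1, -0.2, -0.0, -0.8, 0.5, -0.2]
0.54 [-1.2, -1.6, -0.7, -0.7, -1.1, -0.6, -0.5]
[0.59253711 0.31123534 0.084     ]
[ 0.  0. -1.]
[-0.6, -0.26, -33.31] [-24.19, -14.7, 5.2] steps>= 6.9
```

```bash
python3 -m jog '[[-0.6,-0.3,-33.3,-24.2,-14.7,3,0],[-0.6,-0.3,-33.3,-24.2,-14.7,3,0],[-0.6,-0.3,-33.3,-24.2,-14.7,3,0],[-0.6,-0.3,-33.3,-24.2,-14.7,3,0],[-0.6,-0.3,-33.3,-24.2,-14.7,3,0],[-0.6,-0.3,-33.3,-24.2,-14.7,3,0],[-0.6,-0.3,-33.3,-24.2,-14.7,3,0],[-0.6,-0.3,-33.3,-24.2,-14.7,3,0],[-0.6,-0.3,-33.3,-24.2,-14.7,3,0],[-0.6,-0.3,-33.3,-24.2,-14.7,3,0]]' 20; python3 - <<'E'
from h import *
w=cam("wrist");c=w["color"].astype(int);save(w,"n",None,1.5)
m=(c[...,0]>90)&(c[...,0]>2*c[...,1])&(c[...,0]>2*c[...,2])&(w["depth"]>0)
ys,xs=np.nonzero(m);p=dep(w,np.c_[xs,ys]);l=(p-o)@Bz*1000;l[:,2]+=100
k=(abs(l[:,0]-15)<20)&(abs(l[:,1])<25);print(k.sum());print(l[k].min(0),np.median(l[k],0),l[k].max(0)) if k.sum() else None
Rt=pose(YAW,0);T=L(.015,0,.084)+[0,0,-.033]; row(T+[0,0,.02],Rt);row(T,Rt)
E
```

```text
time_s: 28.2
eef_pos: [0.5874, 0.3112, 0.1435]
tool_rot: [2.759, -1.489, -0.02]
force: [0.4, -0.4, 0.7]
gripper_width: 0.0001
269
[ 5.52147923 -6.36364966 76.24017173] [1.55656277e+01 7.15684571e-02 8.28984394e+01] [23.00314381  7.27969842 84.86898842]
[0.6, 0.45, -0.04] [0.29, -0.53, 7.31] steps>= 1.8
[0.6, 0.45, -0.04] [0.31, -0.55, 9.31] steps>= 2.2
```

Button at local (15, 0), top 84 mm, as expected. Descending and pushing.

```bash
python3 -m jog '[[0.6,0.4,0,0.3,-0.5,3,0],[0.6,0.4,0,0.3,-0.5,6,0],[0.6,0.4,0,0.3,-0.5,8,0],[0.6,0.4,0,0.3,-0.5,8.8,0],[0.6,0.4,0,0.3,-0.5,8.8,0],[0.6,0.4,0,0.3,-0.5,8.8,0]]'|grep -E "eef|force"; for i in 1 2 3 4; do python3 -m jog '[[0,0,0,0,0,0.1,0],[0,0,0,0,0,0.2,0]]'|grep -E "eef|force"; done
```

```text
eef_pos: [0.5934, 0.3113, 0.0578]
force: [-0.1, 0.5, 0.9]
eef_pos: [0.5943, 0.3122, 0.0568]
force: [0.8, -0.5, -0.5]
eef_pos: [0.5935, 0.3122, 0.0536]
force: [-0.7, 0.0, 0.2]
eef_pos: [0.5934, 0.3121, 0.0513]
force: [-0.5, -0.1, 3.1]
eef_pos: [0.5935, 0.3122, 0.0505]
force: [-4.8, -1.8, 18.3]
```

```bash
for i in 1 2; do python3 -m jog '[[0,0,0,0,0,0,0],[0,0,0,0,0,0,0]]'|grep -E "eef|force"; done; python3 -c "
from h import *
s=ctrl.get_state();print(s['torque'],s['gripper_width'],Bz.T@s['force'])"
```

```text
eef_pos: [0.5934, 0.3122, 0.0506]
force: [-3.2, -1.6, 12.1]
eef_pos: [0.5935, 0.3122, 0.0506]
force: [-2.9, -1.9, 12.0]
[-0.19633244  0.55866898  0.03358781] -3.438839095908135e-05 [-3.48623303 -0.01478148 11.95557846]
```

```bash
python3 -m jog '[[0,0,0,0,0,-4,0],[0,0,0,0,0,-8,0],[0,0,0,0,0,-9,0],[0,0,0,0,0,-9,0],[0,0,0,0,0,-9,0]]'|grep -E "eef|force"; python3 - <<'E'
from h import *
w=cam("wrist");c=w["color"].astype(int)
m=(c[...,0]>90)&(c[...,0]>2*c[...,1])&(c[...,0]>2*c[...,2])&(w["depth"]>0)
ys,xs=np.nonzero(m);p=dep(w,np.c_[xs,ys]);l=(p-o)@Bz*1000;l[:,2]+=100
k=(abs(l[:,0]-15)<20)&(abs(l[:,1])<25);print(k.sum(),l[k].min(0),np.percentile(l[k],[25,50,75],axis=0),l[k].max(0))
yy,xx=np.mgrid[0:384:2,0:512:2];q=np.c_[xx.ravel(),yy.ravel()];p=dep(w,q);l=(p-o)@Bz*1000;l[:,2]+=100
for x in range(-44,52,6): print(x,[(round(float(np.median(l[mm,2]))) if (mm:=(abs(l[:,0]-x)<3)&(abs(l[:,1]-y)<2)&(l[:,2]<125)).sum() else None) for y in range(-32,36,4)])
s,P0,R0=st();lt=(p-P0)@R0*1000;k=(lt[:,2]<-25)&(lt[:,2]>-40)&(abs(lt[:,0])<40)&(abs(lt[:,1])<30);print("tips x",lt[k].min(0),lt[k].max(0))
save(w,"p",None,1.5)
E
```

```text
eef_pos: [0.5932, 0.312, 0.1392]
force: [-0.2, -0.0, -0.7]
240 [ 8.21153033 -6.94330191 76.19031026] [[12.21427649 -2.89946083 77.56851232]
 [15.47946529  0.30828214 78.0144495 ]
 [18.25375723  3.48552859 78.38524902]] [22.44228089  6.77068616 79.38603877]
-44 [99, None, None, None, None, None, None, None, None, None, None, None, None, None, None, None, 98]
-38 [97, 75, None, None, None, None, None, None, None, None, None, None, None, None, 55, 77, 87]
-32 [97, 54, 54, 54, 54, 54, None, None, None, None, None, None, 54, 54, 54, 54, 86]
-26 [95, 54, 54, 53, 54, 55, None, None, None, None, None, 62, 54, 54, 54, 54, 92]
-20 [93, 54, 54, 54, 54, 54, 58, 58, 58, 58, 58, 59, 54, 54, 54, 54, 87]
-14 [92, 54, 54, 53, 54, 54, 54, 54, 54, 54, 54, 54, 54, 54, 54, 54, 87]
-8 [91, 53, 54, 54, 54, 54, 54, 54, 54, 54, 54, 54, 53, 54, 54, 54, 84]
-2 [97, 54, 54, 54, 54, 54, 55, 54, None, None, 54, 54, 54, 54, 54, 54, 84]
4 [92, 54, 54, 54, 54, 54, 74, 75, 74, 75, 73, 54, 54, 54, 55, 54, 82]
10 [97, 55, 53, 54, 54, 74, 76, 78, 78, 78, 76, 74, 54, 54, 54, 54, 93]
16 [98, 54, 53, 54, 54, 74, 76, 78, 78, 78, 76, 74, 54, 54, 54, 54, 99]
22 [98, 90, 54, 54, 54, 54, 74, 76, 77, 77, 74, 67, 53, 55, 54, 89, 98]
28 [93, 71, 55, 54, 54, 54, 54, 64, 66, 67, 55, 54, 54, 54, 54, 88, 87]
34 [98, 54, 54, 55, 54, 66, 67, 66, 66, 66, 66, 66, 58, 54, 55, 53, 97]
40 [98, 92, 89, None, None, 68, 66, 66, 67, 66, 65, 68, 66, None, None, 91, 97]
46 [99, 98, 98, 99, 98, 99, 99, 99, 99, 99, 99, 99, 99, 98, 99, 99, 99]
tips x [-12.5113498  -13.09855169 -39.9130651 ] [ 13.65963478  -8.10281085 -32.38607834]
```

View pics/p.png

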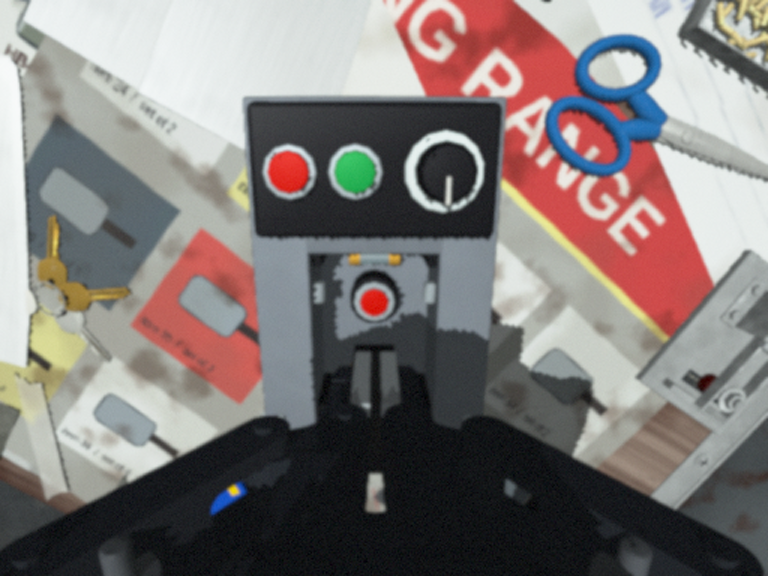

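The box is open with the red button at (374,302) sunk in its collar: its top now reads 78 mm, down from about 84, and it met a hard stop at 12–18 N. I'll back off and run a last check of tool, cover and bystanders from the top camera.

```bash
python3 -m jog '[[0,0,0,0,0,-3,0],[0,0,0,0,2,-6,0],[0,0,0,0,2,-6,0],[0,0,0,0,2,-6,0]]'|grep -E "eef|force"; python3 - <<'E'
from h import *
import pickle
a,_=pickle.load(open("ab.pkl","rb")); b=cam("top")
d=np.abs(a["color"].astype(int)-b["color"]).sum(2)
for n,(x0,y0,x1,y1) in dict(gauge=(315,160,335,180),marker=(390,175,402,222),tool=(358,172,382,224),blue=(196,214,226,246)).items(): print(n,d[y0:y1,x0:x1].mean().round(1),d[y0:y1,x0:x1].max())
def tool(c):
    m=c["color"].astype(int);m=(m[...,0]>170)&(m[...,2]<120)&(m[...,0]-m[...,1]>50);m[:,:355]=0;m[:,385:]=0
    ys,xs=np.nonzero(m);return xs.mean(),ys.mean(),len(xs)
print(tool(a),tool(b))
# cover on the bench: dark pixels with height
pts=np.array([[x,y,.018] for x in (.44,.475,.51) for y in (.05,.07,.09)]);pc=(pts-b["P"])@b["R"];pix=cv2.projectPoints(np.c_[pc[:,0],-pc[:,1],-pc[:,2]],np.zeros(3),np.zeros(3),b["K"],b["D"])[0].reshape(-1,2)
print([b["color"][int(v),int(u)].tolist() for u,v in pix],(dep(b,pix)[:,2]*1000).round())
print(ctrl.get_state()["time_s"])
E
```

```text
eef_pos: [0.576, 0.3007, 0.1989]
force: [0.3, -0.9, 0.2]
gauge 1.5 6
marker 1.6 6
tool 15.8 174
blue 96.7 372
(np.float64(369.55263157894734), np.float64(207.99122807017545), 114) (np.float64(370.2719298245614), np.float64(207.48245614035088), 114)
[[46, 46, 47], [64, 59, 48], [62, 62, 65], [57, 56, 58], [48, 46, 47], [62, 61, 63], [70, 70, 72], [52, 51, 52], [49, 48, 49]] [19. 24. 19. 23. 24. 12. 23. 18. 21.]
30.6
```

```bash
python3 -c "
from rig import ticket
print(ticket.finish_job())"
```

```text
the job is handed in; nothing more can be done
None
```

The job is done and handed in, at about 30.6 s of the 72 s allowed.

**What I did**
- **Prying:** I fed the blade level through the notch and felt the rib at about 10 N. I then levered to about 35° of hand tilt; the front edge came up and the force fell to the tool's own weight. The cover stayed up at about 13 mm when I lowered the tip.
- **Tool:** I laid it back on the cabinet where it had been.
- **Cover:** I lifted it off by its long sides and set it down on the bench right of the box's front.
- **Button:** I pushed it with closed fingers until it met a hard stop. The force peaked at 18 N and settled at 12 N.

**Last checks**
- **Button:** its top read 78 mm, down from about 84 mm. The camera reads the rim about 1 mm low, so this fits fully in.
- **Cover:** it lies on its legs at a slope of about 2°, 17–20 mm high.
- **Tool:** it lies within about 2 mm of its first place.
- **Gauge and marker:** unchanged in the picture.
- **Hand:** clear of everything, with no force on it.

**What disagreed or failed**
- **Fingertip position:** the fingertips really stand about 33 mm behind the TCP, although `ctrl.nose_length` says 8 mm ahead of it. The first grasp closed on air because of this. I measured the fingertips with the wrist camera's depth and corrected for it.
- **Lever angle:** the tilt went past the 22–32° range you gave.
- **Button push:** the position readings during the push showed only about 1 mm of travel. I relied on the depth picture and the hard stop instead.
- **Blue look-alike:** the top-view comparison could not confirm it, probably because the arm was in the way. It was still in the wrist picture and I felt no contact near it.

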